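# Load the bench incubator and click its start key

### The arm

A 6-joint arm with a two-finger parallel gripper is mounted at the origin on a cart in front of the work surface, level with it; the furniture and walls round the work are solid. World frame = base frame: x ahead of the robot, y to its left, z up, the work surface at z = 0. Lengths are in m, angles in degrees, forces in N, time in s.
With the tool pointing down it reaches from about 0.375 to 0.9 m from the base axis. Payload 3.1 kg.
Tool frame: the origin (TCP) lies where the fingers leave the gripper's body, on its centre line; the fingertips stand bot.tips_ahead ahead of it and the grasp point (between the pads) lies 51 mm ahead of it (bot.tips_ahead is the distance from the TCP to the fingertips, in m); z points along the fingers, x is the direction in which the jaws open and shut, and the axes are right-handed (so a half turn about z gives the same grasp; the last joint's range is limited). The gripper opens to 87 mm and grips with 3 to 60 N. Pads are 19 mm wide; open, the fingers measure 117 mm over their backs; the gripper's body (75 mm by 190 mm) begins 51 mm behind the grasp point.
Start: joints at [-85.457, 30.224, 82.088, -0, 67.689, -10.227], TCP at [0.159, -0.604, 0.292] pointing down, gripper open.
Joint ranges: [-176.69, 176.69], [-43.24, 126.21], [12.49, 139.97], [-82, 262], [0, 151.66], [-163.58, 163.58]. Speed limits (degrees/s): [159.86, 159.86, 180, 180, 180, 180].

### API

Orientations are given as a 3x3 rotation matrix whose columns are the frame's x, y, z axes.
In Python, from rig import bot, vision, nets gives the robot as it stands.
- The arm moves only by the tool play_rows, never from a script. Its argument "series" is a list of rows, each an object of numbers: "tx", "ty", "tz": the shift along the world's x, y, z as a fraction of full scale; "turn": the turn about the world's z as a fraction of full scale. A call has 1 to 10 rows; each row shifts and turns the commanded pose from where the row before left it; what a row does not reach is not made up. Full scale, the value 1, is 0.8 m for a shift and 60 degrees for a turn. A row lasts 1/10 s, in which the tool goes at most 50 mm and 8.59 degrees, less where a joint would pass 70% of its speed; a pose out of reach is approached as far as the arm can. A call with a number of a shift or a turn outside -1 to 1 is refused whole. A call with a gripper value outside its range is refused whole. "gripper" is the opening, from 0 (shut) to 1 (fully open), set as the call begins (left out, the last holds). The fingers move at their own pace and stop on an object; the grip force is fixed at half the most. Time passes only in rows, so rows that do not move let the fingers close. It gives the time, the measured TCP pose, the force and the opening at its end, in the units of the state.
- bot.read_state(): the state, without advancing time (a new reading comes with each control period).
- vision.capture(name): name is "scene" or "top"; returns a dict with "pixels" (384x512x3 uint8, blue, green, red), "fx", "fy", "cx", "cy" (pixels), "extrinsics" (4x4, takes a point from camera to world coordinates). Camera axes: x right, y down, z forward; pixel columns grow to the right and rows downward; lengths in m; the calibration is good to about 2 mm. A picture is of the moment at which its call begins. There is no depth.
- bot.hand_in(): hands the job in, once; it reports no verdict.
Trained networks look in a picture, given as the dict that the camera call returned (one of the last four; its "shot" number tells which), for a name from the list of things; names that differ only in an ending like _2 or _b are one class to them, and where a whole thing is asked for, a point or a joint stands for the part that bears it (a point fixed in the world has none). Each returns a list of dicts, best first, with "confidence" (0 to 1); they miss things now and then, are a little off and sometimes report something else, mostly with a low value. They report only what shows in the picture. A call takes as long as a camera call. They do not tell look-alikes from the thing itself.
- nets.look_for(picture, query): "at" ([column, row] as shares, 0 to 1, of the picture: columns of its width, rows of its height, amid what is visible of it).
- nets.masks_of(picture, query): "region" (384x512 bool, what is visible of it) and "at" ([column, row] as shares, 0 to 1, of the picture: columns of its width, rows of its height, amid what is visible of it).
The state is a dict: "time_s": time; "joint_positions": joint angles; "qvel": joint speeds; "tau": joint torques, N m; "position": TCP position; "tcp_rot": TCP orientation; "force": force on the tool from outside, world axes, zero at the start; "moment": the same for the moment, N m; "opening": opening from 0.0 (shut) to 1.0 (fully open).
Only numpy, scipy, OpenCV 4.12 (cv2) and the standard library are available. Lean on these libraries where they do the work, as an engineer would, in place of code of your own. Each camera call takes 0.05 s, during which the arm holds its last target.

### The job

Set the smaller of the two bottles upright on the incubator's pulled-out tray, push the tray fully home, then start the incubator: press its round key just until it clicks, hold it there for a moment without pressing on past the click, and let it come up again. Leave the other two keys unpressed and the larger bottle and the petri dish where they stand.

Things in the scene. Friction and masses are not known exactly. Their poses are not given: they have to be found in the camera images.
- small_bottle_center (a point): the smaller bottle, white with a screw cap: body 47 mm in diameter up to 84 mm, cap 29 mm in diameter from 85 to 98 mm above its foot, 98 mm tall in all, about 0.11 kg; loose, upright on the bench. Left of the tray it stands between tray and analyser: there, fingers closing along world x have most room. This point is on its axis, 49 mm above its foot
- large_bottle_center (a point): the larger bottle, amber with a screw cap, 60 mm in diameter, 118 mm tall; a bystander. This point is on its axis, 59 mm above its foot
- dish: petri dish, 60 mm in diameter, 16 mm tall, loose on the bench; a bystander. Origin at the centre of its underside
- analyser: tall fixed analyser left of the incubator, an obstacle: with its bottle troughs (84 mm tall, the nearest corner at about x = 0.42, y = -0.065) and the 330 mm tall bottle in them it fills the bench from there to the left and back, so do not sweep low across it. Origin at the centre of its underside
- incubator: fixed white bench incubator, 160 mm deep (x) by 200 mm wide (y) by 130 mm tall, its open front facing its own -x, which is turned roughly to the robot; the opening is 136 mm wide and its ceiling 118 mm above the bench. Origin at the centre of its underside on the bench. The front face is at x = -80 mm. On its top, 50 mm ahead of (-x) the centre, is a row of three keys 56 mm apart, which may stand in any order
- tray (a joint): how far the tray is pulled out, in m: 0 is fully home, about 0.10 to 0.118 at the start. It slides along the incubator's x axis (pull -x, push +x), a friction of 2.5 N holds it where it is left, and there is a rigid stop at 0
- tray_spot (a point): centre of the tray's flat steel floor, on its upper surface, 10 mm above the bench; axes as the incubator's. The floor is about 110 mm (x) by 104 mm (y) inside, with a 12 mm high lip at both sides and the back. The tray's front panel stands 50 to 62 mm ahead (-x) of this point and rises to 52 mm above the bench
- tray_front (a point): centre of the outer face of the tray's front panel, 30 mm above the bench; the panel is flat, upright, 118 mm wide (y), spans 6 to 52 mm above the bench and moves with the tray; pushing on it to +x of the incubator closes the tray
- key_round (a joint): travel of the round key, in m, downwards: 0 is up, 0.014 is hard down. A tactile dome: the force rises to about 7 N at 3 mm, then drops (the click) to about 3 N at 7 mm, then rises again to about 8 N at 9.5 mm and 13 N at 11 mm; it counts as clicked beyond 5 mm and as pressed too far beyond 9.5 mm. It springs up when let go
- key_round_top (a point): centre of the top face of the round key, the start key: a flat grey disc 40 mm in diameter that stands 18 mm proud of its black 50 mm bezel; at rest 154 mm above the bench; moves straight down when pressed
- key_square (a joint): travel of the square key (34 by 34 mm), as for the round key; not to be pressed
- key_bar (a joint): travel of the narrow bar key (18 mm in the incubator's x by 44 mm in its y), as for the round key; not to be pressed
Not all that is in view belongs to the job. What is shaped like the part that bears small_bottle_center but green or pink is not meant.

How it is judged:
By the outcome, as a careful person would: the job done as asked, in the order asked, and still so for the second after the job is handed in, with the robot touching nothing.
It also fails if it takes over 72 s, if anything falls off the work surface, if the arm or the gripper's body presses on something with over 40 N, if the wrist force passes 120 N, or if a joint passes its speed limit or range.

## Working session

There is one attempt and no reset: what is moved stays moved. The work goes in short steps, Python scripts to look and compute and a tool call to move; the robot and the scene stay as the last step left them, time stands still between calls to the robot, and variables do not carry over. Pictures are saved under pics/ and viewed, and the job is handed in when it is done.

Besides the shell and the picture viewer there is one more tool, called after "Emit:" by a JSON object that holds its "method" and its "body". play_rows: Moves the arm, as the interface text tells. Shift numbers are shares of 0.8 m and turn numbers shares of 60 degrees, none past 1 either way. Its arguments: {"type":"object","properties":{"series":{"type":"array"},"gripper":{"type":"number"}},"required":["series"]}

```bash
ls; mkdir -p pics; python3 - <<'E'
from rig import bot,vision,nets
import cv2,numpy as np,pickle
print(bot.read_state(), bot.tips_ahead)
d={}
for n in ["scene","top"]:
    p=vision.capture(n); d[n]=p
    cv2.imwrite(f"pics/{n}0.png",p["pixels"])
    print(n,p["fx"],p["fy"],p["cx"],p["cy"],np.round(p["extrinsics"],4).tolist(),p["shot"])
    for q in ["small_bottle_center","large_bottle_center","dish","incubator","tray","tray_spot","tray_front","key_round","key_square","key_bar","key_round_top"]:
        r=nets.look_for(p,q)
        print(n,q,[(round(a["at"][0]*512,1),round(a["at"][1]*384,1),round(a["confidence"],2)) for a in r[:3]])
pickle.dump(d,open("d0.pkl","wb"))
E
```

```text
pics
{'time_s': 0.0, 'joint_positions': array([-8.54572601e+01,  3.02792539e+01,  8.21558385e+01,  6.31483324e-04,
        6.76898416e+01, -1.02275356e+01]), 'qvel': array([-0.06059157, -0.03997046,  0.04502973, -0.09260567, -0.02625021,
        0.01024606]), 'tau': array([-1.21664165e-03, -4.40044641e+01, -1.76591778e+01,  6.31459057e-02,
        5.80143509e-02, -1.50438709e-04]), 'position': array([ 0.15932161, -0.60375074,  0.29127143]), 'tcp_rot': array([[ 2.54939914e-01, -9.66956883e-01, -1.62537777e-04],
       [-9.66954520e-01, -2.54939657e-01,  2.17446546e-03],
       [-2.14405167e-03, -3.97191401e-04, -9.99997623e-01]]), 'force': array([-0.0933335 ,  0.51588317, -0.53022697]), 'moment': array([-0.05196726,  0.01021921, -0.02078369]), 'opening': 0.9957277500255438} 0.0697
scene 466.230910176733 466.230910176733 255.0318017708808 182.12768642397032 [[-0.5697, -0.3604, 0.7386, -0.4764], [-0.8217, 0.2641, -0.5049, 0.4679], [-0.0131, -0.8946, -0.4466, 0.7275], [0.0, 0.0, 0.0, 1.0]] 1
scene small_bottle_center [(349.7, 182.9, 0.87), (254.8, 244.8, 0.48)]
scene large_bottle_center 
[... 309 characters left out ...]
5 257.47884004628906 184.74275051670756 [[-0.0041, -0.9976, 0.0694, 0.4778], [-1.0, 0.0043, 0.0024, -0.2119], [-0.0027, -0.0694, -0.9976, 1.2172], [0.0, 0.0, 0.0, 1.0]] 2
top small_bottle_center [(375.8, 209.1, 0.86), (252.1, 206.8, 0.72), (257.8, 253.8, 0.67)]
top large_bottle_center [(344.4, 216.0, 0.73)]
top dish [(340.4, 258.0, 0.85), (290.4, 213.9, 0.28)]
top incubator [(294.5, 159.1, 0.86)]
top tray [(293.8, 210.0, 0.77)]
top tray_spot [(294.3, 211.9, 0.58)]
top tray_front [(291.3, 213.3, 0.92)]
top key_round [(272.7, 174.1, 0.44)]
top key_square [(316.6, 176.0, 0.71)]
top key_bar [(298.0, 174.5, 0.7), (273.6, 175.1, 0.24), (225.9, 235.6, 0.17)]
top key_round_top [(274.3, 175.1, 0.51)]
```

```bash
python3 - <<'E'
import cv2,pickle
d=pickle.load(open("d0.pkl","rb"))
cv2.imwrite("pics/t_crop.png",cv2.resize(d["top"]["pixels"][110:290,190:410],None,fx=3.6,fy=3.3,interpolation=cv2.INTER_CUBIC)[:600,:800])
E
```

```text
(no output)
```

View pics/scene0.png

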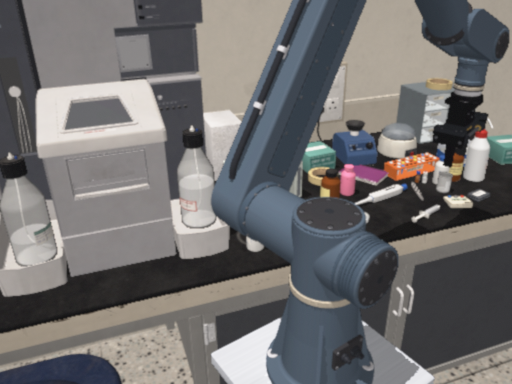

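View pics/t_crop.png

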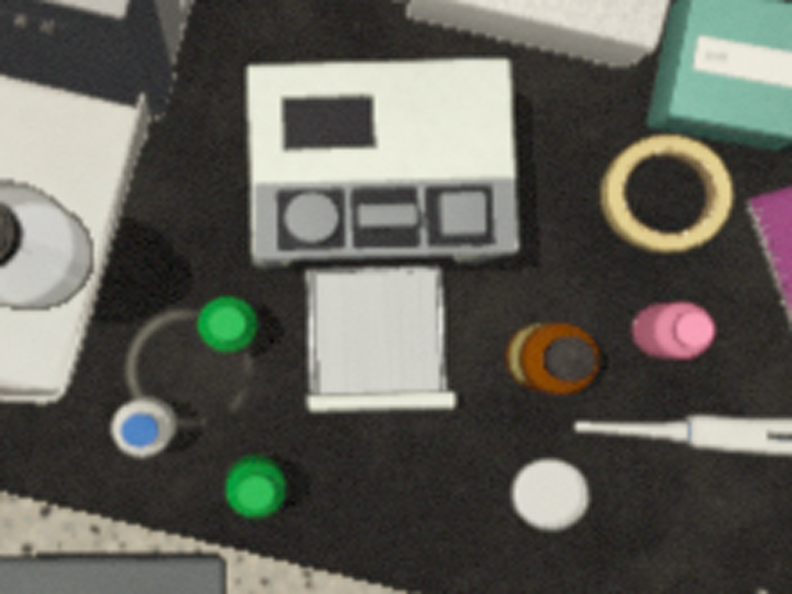

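```bash
cat > h.py <<'E'
import numpy as np
def px2w(p,uv,z):
    E=np.array(p["extrinsics"]); u,v=uv
    r=E[:3,:3]@np.array([(u-p["cx"])/p["fx"],(v-p["cy"])/p["fy"],1.0]); o=E[:3,3]
    return o+r*(z-o[2])/r[2]
def w2px(p,X):
    E=np.array(p["extrinsics"]); c=E[:3,:3].T@(np.array(X)-E[:3,3])
    return p["fx"]*c[0]/c[2]+p["cx"],p["fy"]*c[1]/c[2]+p["cy"]
E
python3 - <<'E'
import pickle,cv2,numpy as np
from h import *
d=pickle.load(open("d0.pkl","rb")); p=d["top"]; im=p["pixels"]
c=lambda x,y:(190+(x+.5)/3.6-.5,110+(y+.5)/3.3-.5)
W=lambda n,xy,z:print(n,np.round(px2w(p,c(*xy),z)[:2],4))
hsv=cv2.cvtColor(im,cv2.COLOR_BGR2HSV)
m=cv2.inRange(hsv,(100,90,60),(125,255,255)); n,l,s,ce=cv2.connectedComponentsWithStats(m)
for i in range(1,n):
    if s[i,4]>15: print("blue",s[i],ce[i],px2w(p,ce[i],.098))
W("greenA",(227,324),.098);W("greenB",(257,487),.098)
W("round",(311,217),.154);W("bar",(388,216),.154);W("sq",(463,213),.154)
W("panelL top front",(308,410),.052);W("panelR",(456,407),.052)
W("panelL top back",(307,394),.052);W("panelR top back",(455,392),.052)
W("inc front top L",(252,262),.130);W("inc front top R",(519,256),.130)
W("inc back top L",(247,66),.130);W("inc back top R",(510,59),.130)
W("inc mid L",(252,182),.130);W("inc mid R",(515,178),.130)
W("amber cap",(571,355),.118);W("dish",(550,494),.016)
W("tallbottle cap",(0,235),.33);W("tallbottle R",(92,250),.15);W("trough corner",(62,402),.084);W("trough R back",(145,100),.084)
W("ring L",(128,365),.0);W("ring R",(250,365),.0);
W("bench edge",(0,495),0);W("bench edge",(400,594),0)
E
```

```text
blue [ 419  115   58   63 1924] [445.11122661 147.24428274] [ 0.65868396 -0.7350867   0.098     ]
blue [475 126   8  13  37] [479.89189189 130.62162162] [ 0.70533051 -0.83434214  0.098     ]
blue [  6 212  13  27 144] [ 11.78472222 225.375     ] [0.44570105 0.47210165 0.098     ]
blue [ 30 217  20  25 236] [ 38.59745763 227.08050847] [0.44070048 0.39753684 0.098     ]
blue [ 51 223  13  11  50] [ 55.38 227.36] [0.43974445 0.35096806 0.098     ]
blue [  44  228   51   49 1221] [ 70.21785422 250.93939394] [0.37486371 0.30799988 0.098     ]
blue [224 236  10   9  75] [228.34666667 239.94666667] [ 0.40326302 -0.12814768  0.098     ]
blue [105 238  11  14  54] [109.25925926 244.5       ] [0.39206745 0.20060363 0.098     ]
blue [428 239   7   8  45] [431.         242.73333333] [ 0.3934586  -0.68659838  0.098     ]
blue [115 240   6   7  20] [117.15 242.75] [0.39677705 0.17890024 0.098     ]
blue [ 25 251  16  15 107] [ 31.87850467 258.85046729] [0.35366745 0.41313775 0.098     ]
blue [490 253  12  11  93] [495.91397849 257.74193548] [ 0.35185433 -0.86331722  0.098     ]
blue [ 94 262  12  
[... 182 characters left out ...]
56]
greenB [ 0.3557 -0.2181]
round [ 0.5763 -0.2586]
bar [ 0.5769 -0.3153]
sq [ 0.5791 -0.3705]
panelL top front [ 0.417  -0.2594]
panelR [ 0.4191 -0.3776]
panelL top back [ 0.4308 -0.2587]
panelR top back [ 0.4321 -0.377 ]
inc front top L [ 0.5417 -0.2151]
inc front top R [ 0.5458 -0.4156]
inc back top L [ 0.7043 -0.212 ]
inc back top R [ 0.7092 -0.4116]
inc mid L [ 0.6077 -0.2153]
inc mid R [ 0.6101 -0.4137]
amber cap [ 0.4647 -0.4557]
dish [ 0.3397 -0.4587]
tallbottle cap [ 0.5487 -0.0598]
tallbottle R [ 0.5507 -0.097 ]
trough corner [ 0.4261 -0.0669]
trough R back [ 0.6846 -0.1313]
ring L [ 0.4557 -0.1113]
ring R [ 0.4553 -0.2133]
bench edge [ 0.3386 -0.005 ]
bench edge [ 0.2491 -0.3364]
```

```bash
python3 - <<'E'
import cv2,pickle
d=pickle.load(open("d0.pkl","rb"))
cv2.imwrite("pics/t_crop2.png",cv2.resize(d["top"]["pixels"][120:270,200:350],None,fx=4,fy=4,interpolation=cv2.INTER_CUBIC))
cv2.imwrite("pics/s_crop2.png",cv2.resize(d["scene"]["pixels"][60:220,380:512],None,fx=4,fy=3.7,interpolation=cv2.INTER_CUBIC)[:600])
E
```

```text
(no output)
```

View pics/t_crop2.png

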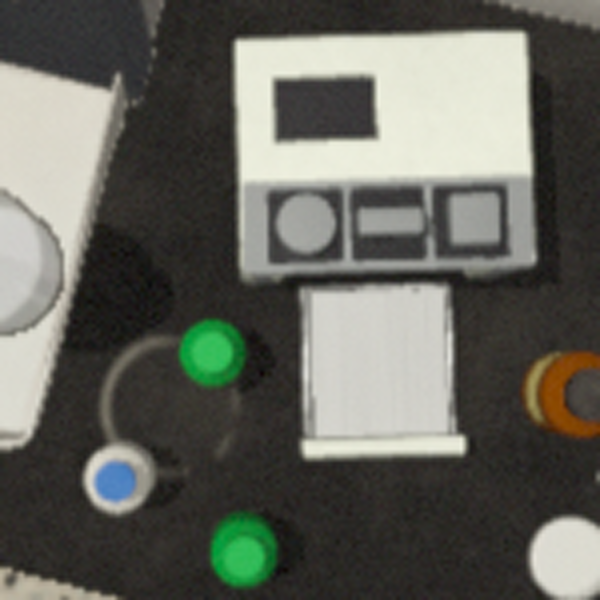

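View pics/s_crop2.png

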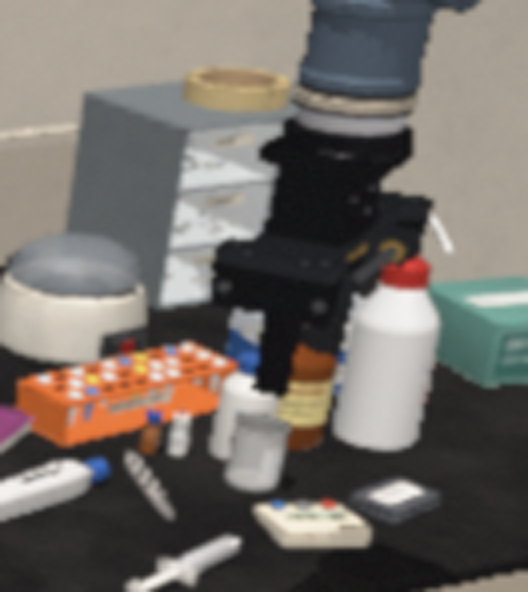

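Emit:
{"method": "play_rows", "body": {"series": [{"tx": 0.014, "ty": 0.027, "turn": 0.063}, {"tx": 0.028, "ty": 0.054, "turn": 0.125}, {"tx": 0.028, "ty": 0.054, "turn": 0.125}, {"tx": 0.028, "ty": 0.054, "turn": 0.125}, {"tx": 0.028, "ty": 0.054, "turn": 0.125}, {"tx": 0.028, "ty": 0.054, "turn": 0.125}, {"tx": 0.028, "ty": 0.054, "turn": 0.125}, {"tx": 0.028, "ty": 0.054, "turn": 0.125}, {"tx": 0.028, "ty": 0.054, "turn": 0.125}, {"tx": 0.028, "ty": 0.054, "turn": 0.125}], "gripper": 1}}

```text
invalid input
```

Emit:
{"method": "play_rows", "body": {"series": [{"tx": 0.014, "ty": 0.027, "tz": 0, "turn": 0.063}, {"tx": 0.028, "ty": 0.054, "tz": 0, "turn": 0.125}, {"tx": 0.028, "ty": 0.054, "tz": 0, "turn": 0.125}, {"tx": 0.028, "ty": 0.054, "tz": 0, "turn": 0.125}, {"tx": 0.028, "ty": 0.054, "tz": 0, "turn": 0.125}, {"tx": 0.028, "ty": 0.054, "tz": 0, "turn": 0.125}, {"tx": 0.028, "ty": 0.054, "tz": 0, "turn": 0.125}, {"tx": 0.028, "ty": 0.054, "tz": 0, "turn": 0.125}, {"tx": 0.028, "ty": 0.054, "tz": 0, "turn": 0.125}, {"tx": 0.028, "ty": 0.054, "tz": 0, "turn": 0.125}], "gripper": 1}}

```text
time_s: 2.2
position: [0.3728, -0.1923, 0.2926]
tcp_rot: [[0.998, -0.064, 0.001], [-0.064, -0.998, -0.001], [0.001, 0.001, -1.0]]
force: [1.0, -0.0, 0.3]
opening: 0.999
```

Emit:
{"method": "play_rows", "body": {"series": [{"tx": 0.013, "ty": 0.027, "tz": 0, "turn": 0.02}, {"tx": 0.013, "ty": 0.027, "tz": 0, "turn": 0.02}, {"tx": 0.012, "ty": 0.027, "tz": 0, "turn": 0.021}, {"tx": 0, "ty": 0, "tz": -0.04, "turn": 0}, {"tx": 0, "ty": 0, "tz": -0.04, "turn": 0}, {"tx": 0, "ty": 0, "tz": -0.02, "turn": 0}, {"tx": 0, "ty": 0, "tz": 0, "turn": 0}, {"tx": 0, "ty": 0, "tz": 0, "turn": 0}]}}

```text
time_s: 3.0
position: [0.4029, -0.1293, 0.2125]
tcp_rot: [[1.0, -0.005, 0.0], [-0.005, -1.0, -0.0], [0.0, 0.0, -1.0]]
force: [1.0, -0.2, -0.2]
opening: 1.001
```

```bash
python3 - <<'E'
from rig import bot,vision,nets
import cv2,numpy as np
s=bot.read_state();print(s["position"],s["tcp_rot"].round(3).tolist(),s["force"])
p=vision.capture("scene");cv2.imwrite("pics/s1.png",p["pixels"])
p=vision.capture("top");cv2.imwrite("pics/t1.png",cv2.resize(p["pixels"][150:300,180:380],None,fx=4,fy=4))
E
```

```text
[ 0.40286377 -0.12931716  0.21247555] [[1.0, -0.005, 0.0], [-0.005, -1.0, -0.0], [0.0, 0.0, -1.0]] [ 0.97234037 -0.19846948 -0.24436327]
```

View pics/s1.png

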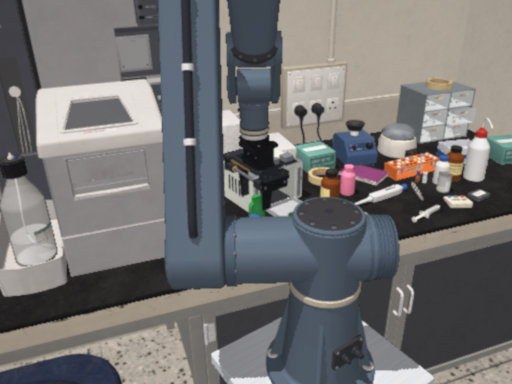

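View pics/t1.png

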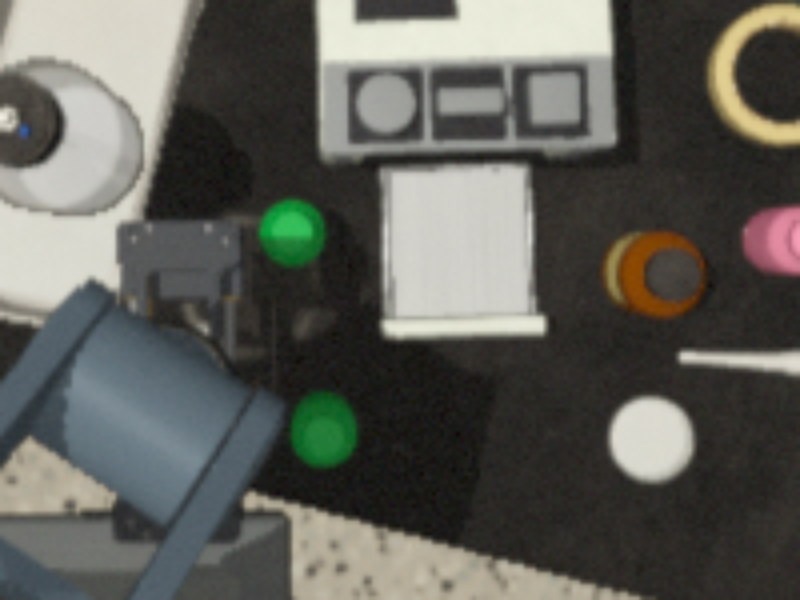

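Emit:
{"method": "play_rows", "body": {"series": [{"tx": 0, "ty": 0.001, "tz": -0.03, "turn": 0.004}, {"tx": 0, "ty": 0, "tz": -0.03, "turn": 0}, {"tx": 0, "ty": 0, "tz": -0.02, "turn": 0}, {"tx": 0, "ty": 0, "tz": -0.02, "turn": 0}, {"tx": 0, "ty": 0, "tz": -0.014, "turn": 0}, {"tx": 0, "ty": 0, "tz": -0.008, "turn": 0}, {"tx": 0, "ty": 0, "tz": 0, "turn": 0}, {"tx": 0, "ty": 0, "tz": 0, "turn": 0}]}}

```text
time_s: 3.9
position: [0.403, -0.1286, 0.1153]
tcp_rot: [[1.0, -0.001, 0.001], [-0.001, -1.0, -0.001], [0.001, 0.001, -1.0]]
force: [0.1, -0.4, -0.6]
opening: 0.997
```

Emit:
{"method": "play_rows", "body": {"series": [{"tx": 0, "ty": 0, "tz": 0, "turn": 0}, {"tx": 0, "ty": 0, "tz": 0, "turn": 0}, {"tx": 0, "ty": 0, "tz": 0, "turn": 0}, {"tx": 0, "ty": 0, "tz": 0, "turn": 0}, {"tx": 0, "ty": 0, "tz": 0, "turn": 0}, {"tx": 0, "ty": 0, "tz": 0, "turn": 0}, {"tx": 0, "ty": 0, "tz": 0, "turn": 0}, {"tx": 0, "ty": 0, "tz": 0, "turn": 0}], "gripper": 0.3}}

```text
time_s: 4.7
position: [0.4027, -0.1284, 0.1147]
tcp_rot: [[1.0, -0.001, 0.0], [-0.001, -1.0, -0.0], [0.0, 0.0, -1.0]]
force: [-0.0, -0.4, 1.6]
opening: 0.529
```

Emit:
{"method": "play_rows", "body": {"series": [{"tx": 0, "ty": 0, "tz": 0.01, "turn": 0}, {"tx": 0, "ty": 0, "tz": 0.02, "turn": 0}, {"tx": 0, "ty": 0, "tz": 0.03, "turn": 0}, {"tx": 0, "ty": 0, "tz": 0.03, "turn": 0}, {"tx": 0, "ty": 0, "tz": 0.03, "turn": 0}, {"tx": 0, "ty": 0, "tz": 0.03, "turn": 0}, {"tx": 0, "ty": 0, "tz": 0.015, "turn": 0}, {"tx": 0, "ty": 0, "tz": 0, "turn": 0}], "gripper": 0.3}}

```text
time_s: 5.5
position: [0.403, -0.1285, 0.2485]
tcp_rot: [[1.0, -0.001, 0.003], [-0.001, -1.0, -0.002], [0.003, 0.002, -1.0]]
force: [-0.3, 0.7, -1.0]
opening: 0.528
```

```bash
python3 - <<'E'
from rig import bot,vision,nets
import cv2,numpy as np
s=bot.read_state();print(s["position"],s["opening"],s["force"])
p=vision.capture("scene");cv2.imwrite("pics/s2.png",p["pixels"])
E
```

```text
[ 0.40297673 -0.1285117   0.2484518 ] 0.5282286572644035 [-0.29102363  0.67098042 -0.96309967]
```

View pics/s2.png

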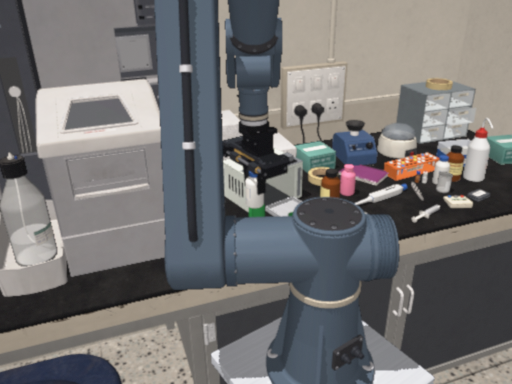

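Emit:
{"method": "play_rows", "body": {"series": [{"tx": 0.005, "ty": -0.02, "tz": 0, "turn": -0.06}, {"tx": 0.01, "ty": -0.026, "tz": 0, "turn": -0.13}, {"tx": 0.01, "ty": -0.026, "tz": 0, "turn": -0.13}, {"tx": 0.01, "ty": -0.026, "tz": 0, "turn": -0.13}, {"tx": 0.01, "ty": -0.026, "tz": 0, "turn": -0.13}, {"tx": 0.01, "ty": -0.026, "tz": 0, "turn": -0.13}, {"tx": 0.01, "ty": -0.026, "tz": 0, "turn": -0.13}, {"tx": 0.01, "ty": -0.026, "tz": 0, "turn": -0.13}, {"tx": 0.01, "ty": -0.026, "tz": 0, "turn": -0.13}, {"tx": 0.005, "ty": -0.008, "tz": 0, "turn": -0.13}]}}

```text
time_s: 6.55
position: [0.4747, -0.319, 0.245]
tcp_rot: [[0.271, -0.962, -0.001], [-0.962, -0.271, 0.0], [-0.001, 0.001, -1.0]]
force: [-0.2, 0.1, -0.7]
opening: 0.525
```

Emit:
{"method": "play_rows", "body": {"series": [{"tx": 0, "ty": 0, "tz": 0, "turn": -0.13}, {"tx": 0, "ty": 0, "tz": 0, "turn": -0.12}, {"tx": 0, "ty": 0, "tz": 0, "turn": 0}, {"tx": 0, "ty": 0, "tz": 0, "turn": 0}, {"tx": 0, "ty": 0, "tz": 0, "turn": 0}]}}

```text
time_s: 7.05
position: [0.4743, -0.3168, 0.246]
tcp_rot: [[0.022, -1.0, -0.001], [-1.0, -0.022, 0.001], [-0.001, 0.001, -1.0]]
force: [-0.1, -0.3, -0.7]
opening: 0.527
```

```bash
python3 - <<'E'
from rig import bot,vision,nets
import cv2,numpy as np
from h import *
s=bot.read_state();print(s["position"],s["opening"],s["force"],s["tcp_rot"].round(3).tolist())
p=vision.capture("scene");cv2.imwrite("pics/s3.png",p["pixels"])
p=vision.capture("top");cv2.imwrite("pics/t3.png",cv2.resize(p["pixels"][150:300,180:380],None,fx=4,fy=4))
for q in ["tray_spot","tray_front"]:
    for a in nets.look_for(p,q)[:1]: print(q,a["confidence"],px2w(p,(a["at"][0]*512,a["at"][1]*384),.01 if q=="tray_spot" else .03))
E
```

```text
[ 0.47428652 -0.31680313  0.24602935] 0.5266200536127215 [-0.124339   -0.2637687  -0.73467965] [[0.022, -1.0, -0.001], [-1.0, -0.022, 0.001], [-0.001, 0.001, -1.0]]
tray_spot 0.48 [ 0.52641151 -0.27547226  0.01      ]
tray_front 0.58 [ 0.52183466 -0.28238765  0.03      ]
```

View pics/t3.png

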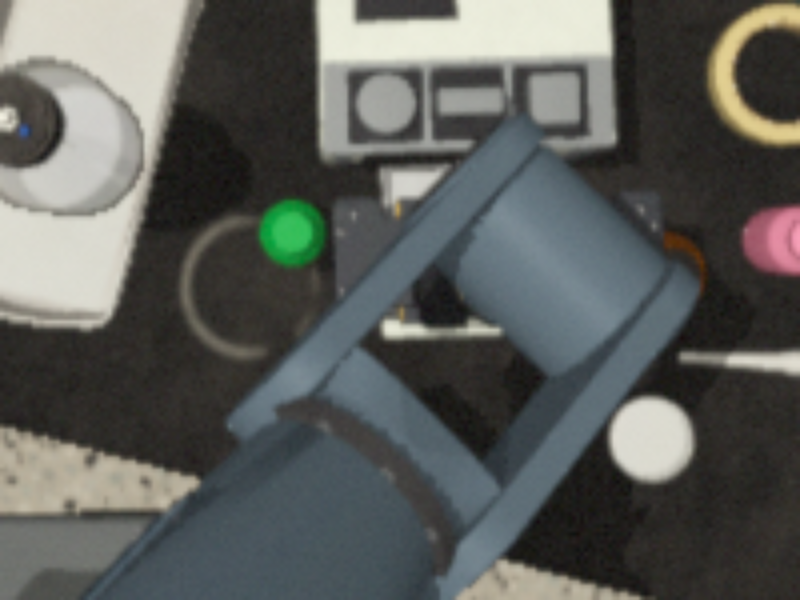

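View pics/s3.png

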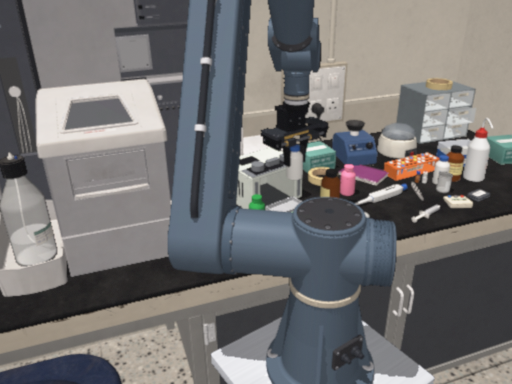

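Emit:
{"method": "play_rows", "body": {"series": [{"tx": 0, "ty": 0, "tz": -0.02, "turn": 0}, {"tx": 0, "ty": 0, "tz": -0.03, "turn": 0}, {"tx": 0, "ty": 0, "tz": -0.03, "turn": 0}, {"tx": 0, "ty": 0, "tz": -0.03, "turn": 0}, {"tx": 0, "ty": 0, "tz": -0.02, "turn": 0}, {"tx": 0, "ty": 0, "tz": -0.01, "turn": 0}, {"tx": 0, "ty": 0, "tz": -0.005, "turn": 0}, {"tx": 0, "ty": 0, "tz": 0, "turn": 0}, {"tx": 0, "ty": 0, "tz": 0, "turn": 0}]}}

```text
time_s: 8.15
position: [0.475, -0.3175, 0.1314]
tcp_rot: [[0.02, -1.0, 0.001], [-1.0, -0.02, -0.001], [0.001, -0.001, -1.0]]
force: [-0.2, 0.0, -1.5]
opening: 0.529
```

Emit:
{"method": "play_rows", "body": {"series": [{"tx": 0, "ty": 0, "tz": -0.003, "turn": 0}, {"tx": 0, "ty": 0, "tz": -0.003, "turn": 0}, {"tx": 0, "ty": 0, "tz": 0, "turn": 0}, {"tx": 0, "ty": 0, "tz": 0, "turn": 0}]}}

```text
time_s: 8.55
position: [0.4746, -0.3171, 0.1259]
tcp_rot: [[0.02, -1.0, 0.0], [-1.0, -0.02, -0.0], [0.0, -0.0, -1.0]]
force: [0.9, 0.6, -1.0]
opening: 0.528
```

Emit:
{"method": "play_rows", "body": {"series": [{"tx": 0, "ty": 0, "tz": -0.001, "turn": 0}, {"tx": 0, "ty": 0, "tz": 0, "turn": 0}, {"tx": 0, "ty": 0, "tz": 0, "turn": 0}]}}

```text
time_s: 8.85
position: [0.4746, -0.3171, 0.125]
tcp_rot: [[0.02, -1.0, 0.0], [-1.0, -0.02, -0.0], [0.0, -0.0, -1.0]]
force: [0.5, -0.3, -1.1]
opening: 0.53
```

Emit:
{"method": "play_rows", "body": {"series": [{"tx": 0, "ty": 0, "tz": -0.001, "turn": 0}, {"tx": 0, "ty": 0, "tz": 0, "turn": 0}, {"tx": 0, "ty": 0, "tz": 0, "turn": 0}]}}

```text
time_s: 9.15
position: [0.4747, -0.3172, 0.1246]
tcp_rot: [[0.02, -1.0, 0.0], [-1.0, -0.02, -0.0], [0.0, -0.0, -1.0]]
force: [-0.4, 1.1, 2.8]
opening: 0.533
```

Emit:
{"method": "play_rows", "body": {"series": [{"tx": 0, "ty": 0, "tz": 0, "turn": 0}, {"tx": 0, "ty": 0, "tz": 0, "turn": 0}, {"tx": 0, "ty": 0, "tz": 0, "turn": 0}, {"tx": 0, "ty": 0, "tz": 0, "turn": 0}, {"tx": 0, "ty": 0, "tz": 0, "turn": 0}, {"tx": 0, "ty": 0, "tz": 0, "turn": 0}, {"tx": 0, "ty": 0, "tz": 0.005, "turn": 0}, {"tx": 0, "ty": 0, "tz": 0.01, "turn": 0}, {"tx": 0, "ty": 0, "tz": 0.02, "turn": 0}, {"tx": 0, "ty": 0, "tz": 0.03, "turn": 0}], "gripper": 1}}

```text
time_s: 10.15
position: [0.474, -0.3166, 0.1763]
tcp_rot: [[0.02, -1.0, -0.002], [-1.0, -0.02, 0.002], [-0.002, 0.002, -1.0]]
force: [-0.2, 0.1, 0.1]
opening: 0.998
```

Emit:
{"method": "play_rows", "body": {"series": [{"tx": 0, "ty": 0, "tz": 0.03, "turn": 0}, {"tx": 0, "ty": 0, "tz": 0.03, "turn": 0}, {"tx": -0.04, "ty": 0, "tz": 0.02, "turn": 0}, {"tx": -0.04, "ty": 0, "tz": 0, "turn": 0}, {"tx": 0, "ty": 0, "tz": 0, "turn": 0}, {"tx": 0, "ty": 0, "tz": 0, "turn": 0}]}}

```text
time_s: 10.75
position: [0.4105, -0.3174, 0.2411]
tcp_rot: [[0.019, -1.0, 0.001], [-1.0, -0.019, -0.001], [0.001, -0.001, -1.0]]
force: [1.0, -0.2, 0.8]
opening: 0.998
```

```bash
python3 - <<'E'
from rig import bot,vision,nets
import cv2,numpy as np
from h import *
s=bot.read_state();print(s["position"],s["opening"],s["force"],s["tcp_rot"].round(3).tolist())
p=vision.capture("scene");cv2.imwrite("pics/s4.png",cv2.resize(p["pixels"][100:260,180:380],None,fx=4,fy=3.75))
p=vision.capture("top");cv2.imwrite("pics/t4.png",cv2.resize(p["pixels"][150:300,180:380],None,fx=4,fy=4))
E
```

```text
[ 0.4104726  -0.3173786   0.24108917] 0.9980478958918221 [ 1.02155857 -0.18816868  0.82765027] [[0.019, -1.0, 0.001], [-1.0, -0.019, -0.001], [0.001, -0.001, -1.0]]
```

View pics/t4.png

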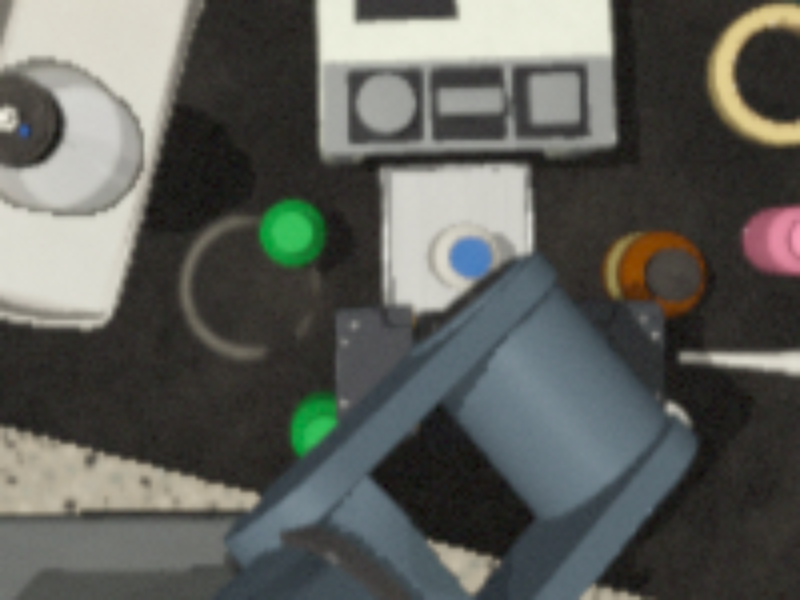

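View pics/s4.png

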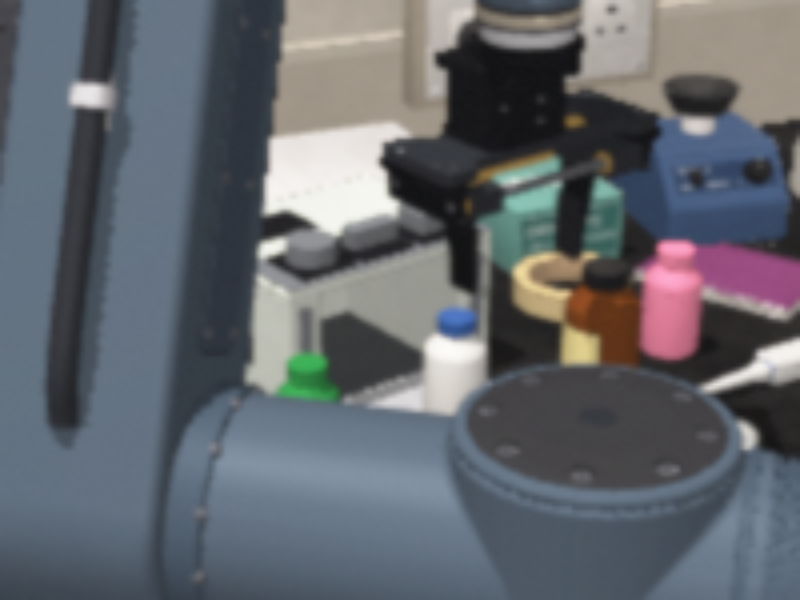

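Emit:
{"method": "play_rows", "body": {"series": [{"tx": -0.02, "ty": 0, "tz": 0, "turn": 0}, {"tx": -0.02, "ty": -0.002, "tz": 0, "turn": 0}, {"tx": 0, "ty": 0, "tz": -0.03, "turn": 0}, {"tx": 0, "ty": 0, "tz": -0.04, "turn": 0}, {"tx": 0, "ty": 0, "tz": -0.04, "turn": 0}, {"tx": 0, "ty": 0, "tz": -0.03, "turn": 0}, {"tx": 0, "ty": 0, "tz": -0.02, "turn": 0}, {"tx": 0, "ty": 0, "tz": -0.01, "turn": 0}, {"tx": 0, "ty": 0, "tz": 0, "turn": 0}, {"tx": 0, "ty": 0, "tz": 0, "turn": 0}], "gripper": 0}}

```text
time_s: 11.85
position: [0.3788, -0.3191, 0.1046]
tcp_rot: [[0.02, -1.0, 0.0], [-1.0, -0.02, -0.001], [0.001, -0.0, -1.0]]
force: [0.1, 0.1, 0.2]
opening: 0.172
```

```bash
python3 - <<'E'
from rig import bot,vision,nets
import cv2,numpy as np
s=bot.read_state();print(s["position"],s["opening"],s["force"],s["tcp_rot"].round(3).tolist())
p=vision.capture("scene");cv2.imwrite("pics/s5.png",cv2.resize(p["pixels"][100:260,180:380],None,fx=4,fy=3.75))
p=vision.capture("top");cv2.imwrite("pics/t5.png",cv2.resize(p["pixels"][150:300,180:380],None,fx=4,fy=4))
E
```

```text
[ 0.37883437 -0.3190786   0.10459693] 0.17163798114284817 [0.12634189 0.13550408 0.18654495] [[0.02, -1.0, 0.0], [-1.0, -0.02, -0.001], [0.001, -0.0, -1.0]]
```

View pics/t5.png

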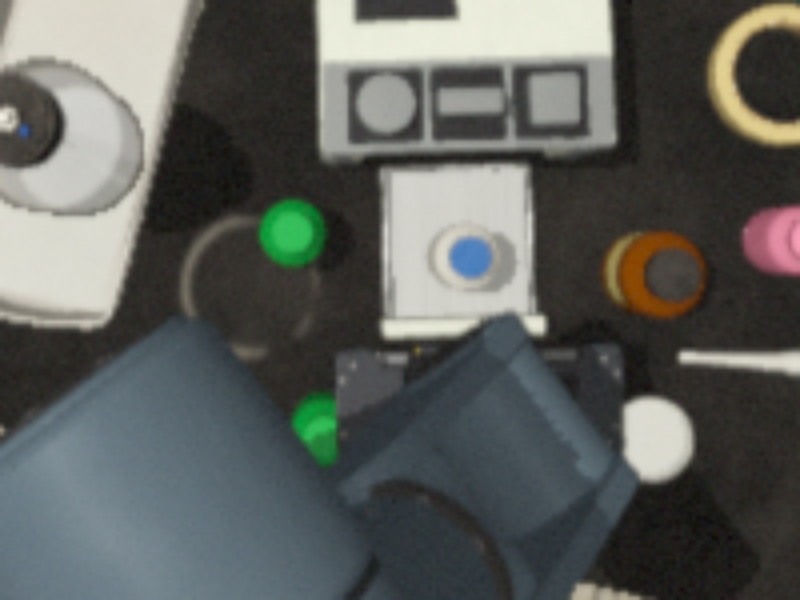

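View pics/s5.png

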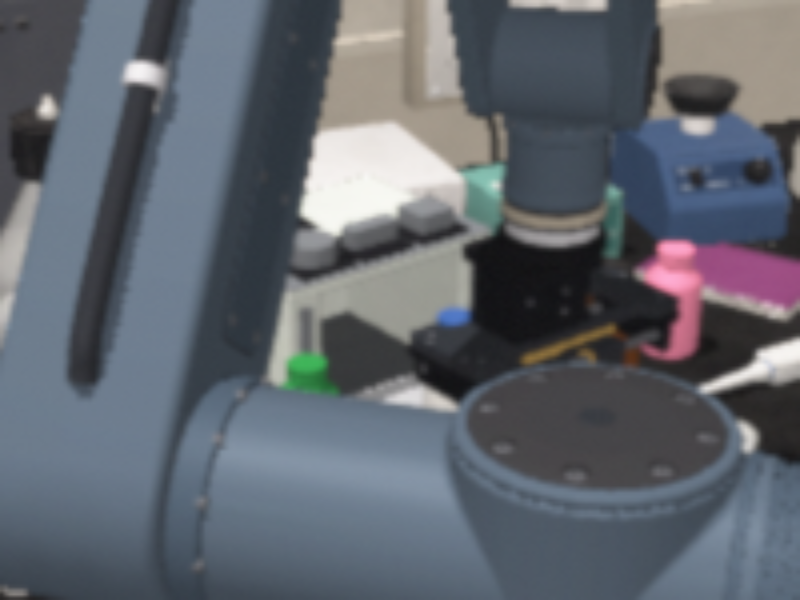

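Emit:
{"method": "play_rows", "body": {"series": [{"tx": 0.01, "ty": 0, "tz": 0, "turn": 0}, {"tx": 0.01, "ty": 0, "tz": 0, "turn": 0}, {"tx": 0.005, "ty": 0, "tz": 0, "turn": 0}, {"tx": 0.004, "ty": 0, "tz": 0, "turn": 0}, {"tx": 0.004, "ty": 0, "tz": 0, "turn": 0}, {"tx": 0.004, "ty": 0, "tz": 0, "turn": 0}, {"tx": 0.004, "ty": 0, "tz": 0, "turn": 0}, {"tx": 0.004, "ty": 0, "tz": 0, "turn": 0}], "gripper": 0}}

```text
time_s: 12.75
position: [0.4141, -0.3184, 0.1042]
tcp_rot: [[0.02, -1.0, -0.001], [-1.0, -0.02, 0.001], [-0.001, 0.001, -1.0]]
force: [-2.4, -1.2, 1.2]
opening: 0.006
```

Emit:
{"method": "play_rows", "body": {"series": [{"tx": 0.005, "ty": 0, "tz": 0, "turn": 0}, {"tx": 0.006, "ty": 0, "tz": 0, "turn": 0}, {"tx": 0.007, "ty": 0.001, "tz": 0, "turn": 0}, {"tx": 0.007, "ty": 0, "tz": 0, "turn": 0}, {"tx": 0.007, "ty": 0, "tz": 0, "turn": 0}, {"tx": 0.006, "ty": 0, "tz": 0, "turn": 0}, {"tx": 0.005, "ty": 0, "tz": 0, "turn": 0}, {"tx": 0.003, "ty": 0, "tz": 0, "turn": 0}, {"tx": 0, "ty": 0, "tz": 0, "turn": 0}]}}

```text
time_s: 13.65
position: [0.452, -0.3178, 0.1042]
tcp_rot: [[0.02, -1.0, 0.001], [-1.0, -0.02, -0.0], [0.0, -0.001, -1.0]]
force: [-0.2, 1.2, 0.3]
opening: 0.002
```

```bash
python3 - <<'E'
from rig import bot,vision,nets
import cv2,numpy as np
s=bot.read_state();print(s["position"],s["opening"],s["force"],s["tcp_rot"].round(3).tolist())
p=vision.capture("scene");cv2.imwrite("pics/s6.png",cv2.resize(p["pixels"][100:260,180:380],None,fx=4,fy=3.75))
p=vision.capture("top");cv2.imwrite("pics/t6.png",cv2.resize(p["pixels"][150:300,180:380],None,fx=4,fy=4))
E
```

```text
[ 0.45195435 -0.31782573  0.10418334] 0.0019435774937411495 [-0.16074019  1.24543998  0.32336436] [[0.02, -1.0, 0.001], [-1.0, -0.02, -0.0], [0.0, -0.001, -1.0]]
```

View pics/t6.png

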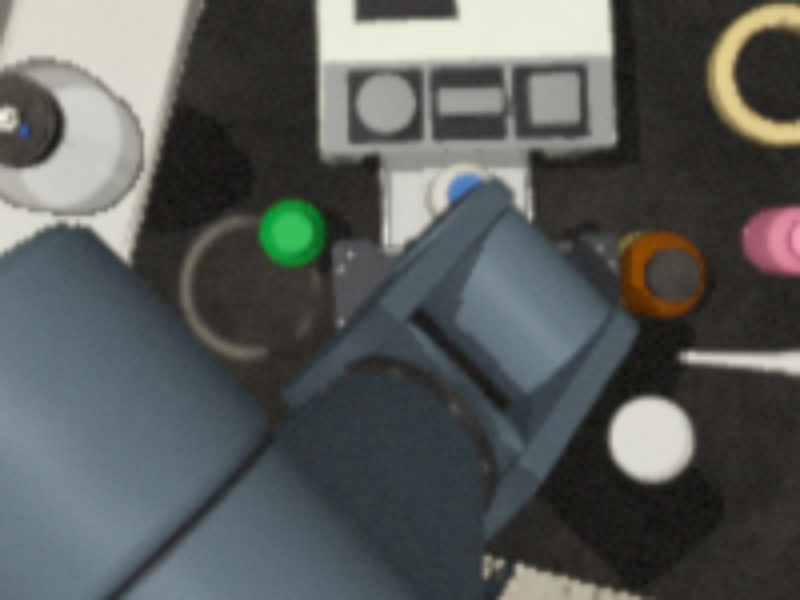

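View pics/s6.png

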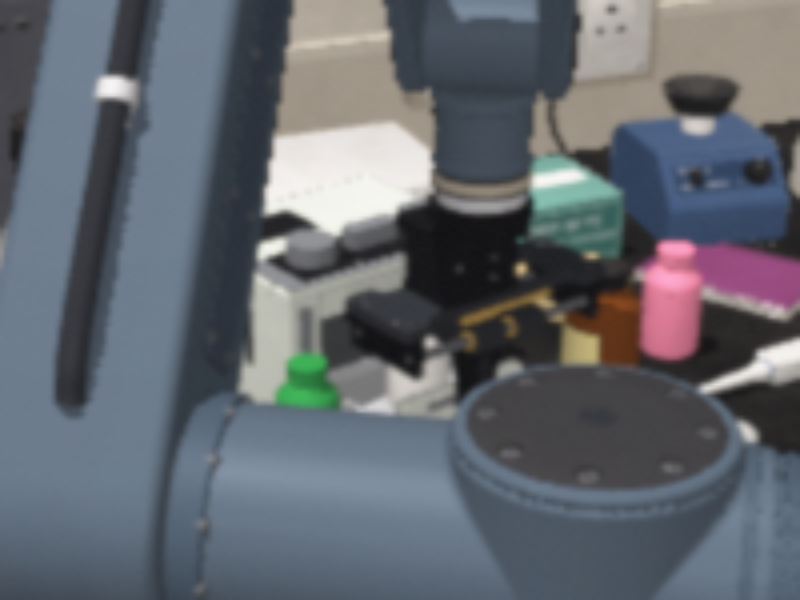

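Emit:
{"method": "play_rows", "body": {"series": [{"tx": 0.005, "ty": 0, "tz": 0, "turn": 0}, {"tx": 0.007, "ty": 0, "tz": 0, "turn": 0}, {"tx": 0.008, "ty": 0.001, "tz": 0, "turn": 0}, {"tx": 0.008, "ty": 0, "tz": 0, "turn": 0}, {"tx": 0.008, "ty": 0, "tz": 0, "turn": 0}, {"tx": 0.007, "ty": 0, "tz": 0, "turn": 0}, {"tx": 0.006, "ty": 0, "tz": 0, "turn": 0}, {"tx": 0.004, "ty": 0, "tz": 0, "turn": 0}, {"tx": 0.003, "ty": 0, "tz": 0, "turn": 0}, {"tx": 0, "ty": 0, "tz": 0, "turn": 0}]}}

```text
time_s: 14.75
position: [0.4967, -0.317, 0.1043]
tcp_rot: [[0.02, -1.0, 0.001], [-1.0, -0.02, -0.0], [0.0, -0.001, -1.0]]
force: [-0.6, -0.5, 0.9]
opening: 0.004
```

```bash
python3 - <<'E'
from rig import bot,vision,nets
import cv2,numpy as np
s=bot.read_state();print(s["position"],s["opening"],s["force"],s["tcp_rot"].round(3).tolist())
p=vision.capture("scene");cv2.imwrite("pics/s7.png",cv2.resize(p["pixels"][100:260,180:380],None,fx=4,fy=3.75))
p=vision.capture("top");cv2.imwrite("pics/t7.png",cv2.resize(p["pixels"][150:300,180:380],None,fx=4,fy=4))
E
```

```text
[ 0.49674868 -0.31701284  0.10427284] 0.003678477740755128 [-0.58764702 -0.45711697  0.86695275] [[0.02, -1.0, 0.001], [-1.0, -0.02, -0.0], [0.0, -0.001, -1.0]]
```

View pics/t7.png

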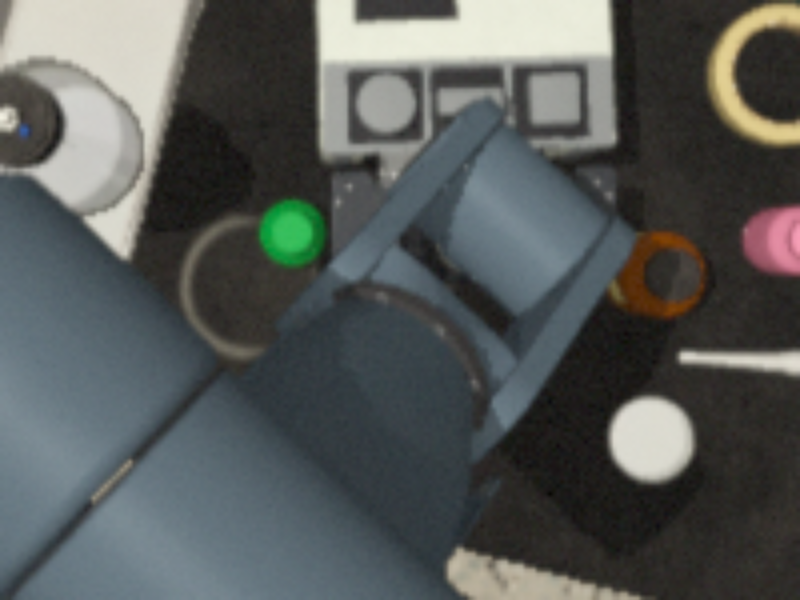

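View pics/s7.png

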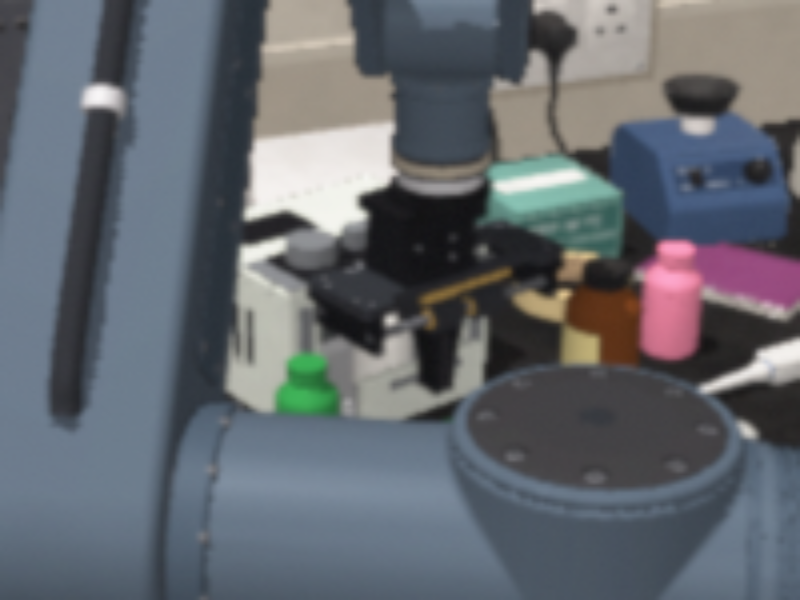

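Emit:
{"method": "play_rows", "body": {"series": [{"tx": 0.004, "ty": 0, "tz": 0, "turn": 0}, {"tx": 0.004, "ty": 0, "tz": 0, "turn": 0}, {"tx": 0.002, "ty": 0, "tz": 0, "turn": 0}]}}

```text
time_s: 15.15
position: [0.5041, -0.3168, 0.1042]
tcp_rot: [[0.02, -1.0, -0.001], [-1.0, -0.02, 0.001], [-0.001, 0.001, -1.0]]
force: [-2.4, 0.4, 2.0]
opening: 0.004
```

Emit:
{"method": "play_rows", "body": {"series": [{"tx": 0.002, "ty": 0, "tz": 0, "turn": 0}, {"tx": 0.002, "ty": 0, "tz": 0, "turn": 0}]}}

```text
time_s: 15.35
position: [0.5073, -0.3168, 0.1042]
tcp_rot: [[0.02, -1.0, -0.001], [-1.0, -0.02, 0.001], [-0.001, 0.001, -1.0]]
force: [-2.7, 0.3, 2.1]
opening: 0.005
```

Emit:
{"method": "play_rows", "body": {"series": [{"tx": 0.002, "ty": 0, "tz": 0, "turn": 0}, {"tx": 0.002, "ty": 0, "tz": 0, "turn": 0}]}}

```text
time_s: 15.55
position: [0.5105, -0.3168, 0.1041]
tcp_rot: [[0.02, -1.0, -0.001], [-1.0, -0.02, 0.001], [-0.001, 0.001, -1.0]]
force: [-2.5, 1.4, 1.8]
opening: 0.003
```

Emit:
{"method": "play_rows", "body": {"series": [{"tx": 0.002, "ty": 0, "tz": 0, "turn": 0}]}}

```text
time_s: 15.65
position: [0.5111, -0.3168, 0.1041]
tcp_rot: [[0.022, -1.0, -0.003], [-1.0, -0.022, 0.001], [-0.001, 0.003, -1.0]]
force: [-11.1, -0.7, 5.8]
opening: 0.005
```

Emit:
{"method": "play_rows", "body": {"series": [{"tx": 0.002, "ty": 0, "tz": 0, "turn": 0}]}}

```text
time_s: 15.75
position: [0.5111, -0.3168, 0.1042]
tcp_rot: [[0.022, -1.0, -0.006], [-1.0, -0.022, 0.002], [-0.002, 0.006, -1.0]]
force: [-16.4, -1.8, 8.2]
opening: 0.003
```

```bash
python3 - <<'E'
from rig import bot,vision,nets
import cv2,numpy as np
s=bot.read_state();print(s["position"],s["force"],s["moment"],s["tau"])
p=vision.capture("scene");cv2.imwrite("pics/s8.png",cv2.resize(p["pixels"][100:260,180:380],None,fx=4,fy=3.75))
p=vision.capture("top");cv2.imwrite("pics/t8.png",cv2.resize(p["pixels"][150:300,180:380],None,fx=4,fy=4))
E
```

```text
[ 0.5110911  -0.31680004  0.10422758] [-16.42595942  -1.78739456   8.17797163] [-0.07297886  1.3120428   0.2787458 ] [  6.22858375 -42.71657825 -14.92981642   1.98180377  -2.2449553
   0.2251715 ]
```

View pics/t8.png

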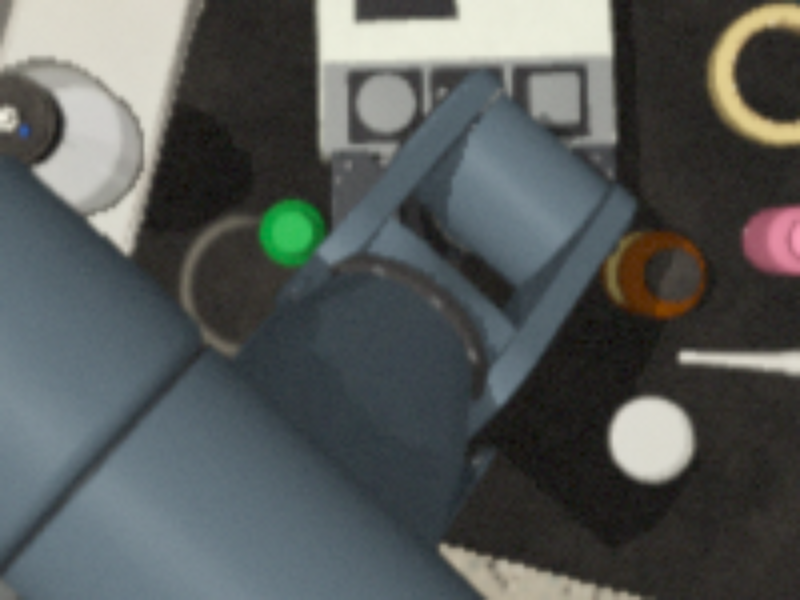

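View pics/s8.png

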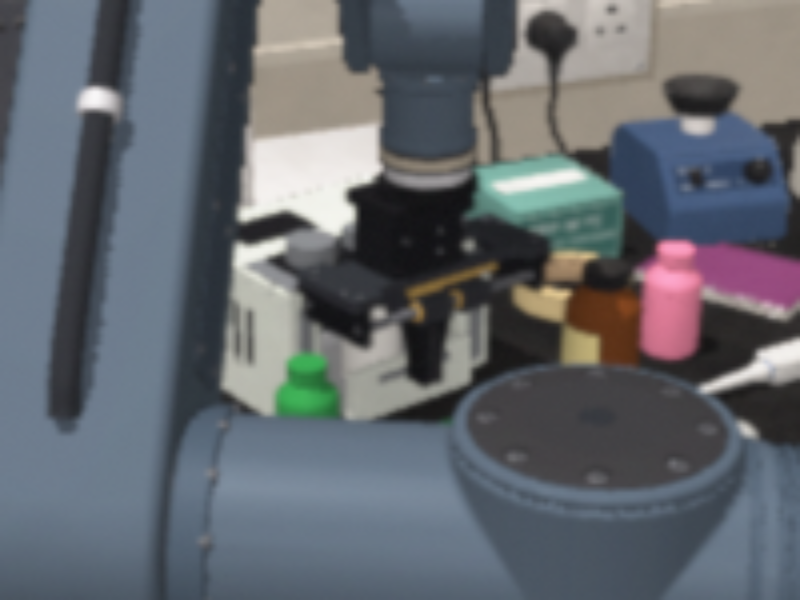

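Emit:
{"method": "play_rows", "body": {"series": [{"tx": -0.01, "ty": 0, "tz": 0, "turn": 0}, {"tx": -0.02, "ty": 0, "tz": 0, "turn": 0}, {"tx": 0, "ty": 0, "tz": 0.013, "turn": 0}, {"tx": 0, "ty": 0, "tz": 0.012, "turn": 0}, {"tx": 0, "ty": 0, "tz": 0, "turn": 0}, {"tx": 0, "ty": 0, "tz": 0, "turn": 0}]}}

```text
time_s: 16.45
position: [0.491, -0.3176, 0.1252]
tcp_rot: [[0.02, -1.0, 0.002], [-1.0, -0.02, -0.002], [0.002, -0.002, -1.0]]
force: [-1.1, 0.2, -0.0]
opening: 0.009
```

```bash
python3 - <<'E'
from rig import bot,vision,nets
import cv2,numpy as np
s=bot.read_state();print(s["position"],s["force"],s["moment"],s["tau"])
p=vision.capture("scene");cv2.imwrite("pics/s9.png",cv2.resize(p["pixels"][120:240,210:360],None,fx=5.3,fy=5))
E
```

```text
[ 0.49097224 -0.31764778  0.12516702] [-1.06596524  0.20182603 -0.01610322] [ 0.06850028  0.00221684 -0.01915347] [-7.25095533e-02 -4.50046134e+01 -1.08621973e+01  5.74463862e-02
 -5.59144188e-02  2.08987214e-03]
```

View pics/s9.png

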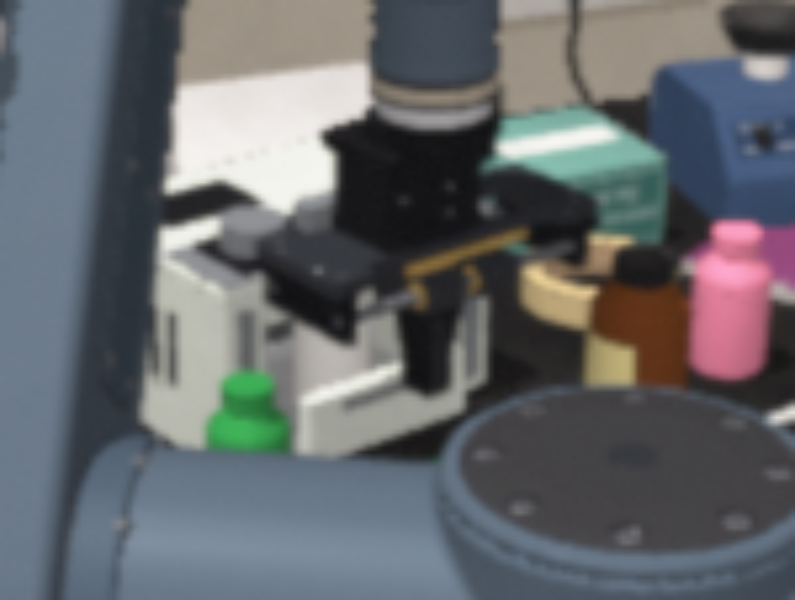

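Emit:
{"method": "play_rows", "body": {"series": [{"tx": 0.01, "ty": 0, "tz": 0, "turn": 0}, {"tx": 0.008, "ty": 0, "tz": 0, "turn": 0}, {"tx": 0.003, "ty": 0, "tz": 0, "turn": 0}, {"tx": 0, "ty": 0, "tz": 0, "turn": 0}]}}

```text
time_s: 16.9
position: [0.5073, -0.3171, 0.124]
tcp_rot: [[0.021, -1.0, 0.0], [-1.0, -0.021, -0.0], [0.0, -0.0, -1.0]]
force: [0.1, -0.7, 0.7]
opening: 0.003
```

Emit:
{"method": "play_rows", "body": {"series": [{"tx": 0.002, "ty": 0, "tz": 0, "turn": 0}, {"tx": 0.002, "ty": 0, "tz": 0, "turn": 0}]}}

```text
time_s: 17.1
position: [0.5097, -0.317, 0.1241]
tcp_rot: [[0.02, -1.0, -0.0], [-1.0, -0.02, 0.0], [-0.0, 0.0, -1.0]]
force: [0.4, 0.2, -0.3]
opening: 0.004
```

Emit:
{"method": "play_rows", "body": {"series": [{"tx": 0.002, "ty": 0, "tz": 0, "turn": 0}, {"tx": 0.002, "ty": 0, "tz": 0, "turn": 0}]}}

```text
time_s: 17.3
position: [0.5113, -0.317, 0.1242]
tcp_rot: [[0.021, -1.0, -0.004], [-1.0, -0.021, 0.001], [-0.001, 0.004, -1.0]]
force: [-9.5, -1.6, 4.6]
opening: 0.005
```

```bash
python3 - <<'E'
from rig import bot,vision,nets
s=bot.read_state();print(s["position"],s["force"],s["moment"],s["tau"])
E
```

```text
[ 0.51133919 -0.31701904  0.12420343] [-9.51926504 -1.64959579  4.63004041] [-0.18532337  0.90098766  0.02600395] [ 4.27801341e+00 -4.38235438e+01 -1.33885270e+01  1.36744928e+00
 -1.22799106e+00 -8.12323240e-03]
```

Emit:
{"method": "play_rows", "body": {"series": [{"tx": 0.002, "ty": 0, "tz": 0, "turn": 0}]}}

```text
time_s: 17.4
position: [0.5114, -0.317, 0.1243]
tcp_rot: [[0.021, -1.0, -0.007], [-1.0, -0.021, 0.002], [-0.002, 0.007, -1.0]]
force: [-15.3, -3.2, 7.7]
opening: 0.002
```

```bash
python3 - <<'E'
from rig import bot,vision,nets
s=bot.read_state();print(s["position"],s["force"],s["moment"],s["tau"])
E
```

```text
[ 0.51140254 -0.31701148  0.12427588] [-15.28229736  -3.20392226   7.66736347] [-0.35397326  1.29230955 -0.03630247] [ 6.48424789e+00 -4.26295173e+01 -1.45842826e+01  2.00142592e+00
 -1.84400741e+00 -3.87611543e-02]
```

Emit:
{"method": "play_rows", "body": {"series": [{"tx": -0.02, "ty": 0, "tz": 0, "turn": 0}, {"tx": -0.04, "ty": 0, "tz": 0.02, "turn": 0}, {"tx": -0.06, "ty": 0, "tz": 0.06, "turn": 0}, {"tx": -0.06, "ty": 0, "tz": 0.05, "turn": 0}, {"tx": 0, "ty": 0, "tz": 0.05, "turn": 0}, {"tx": 0, "ty": 0, "tz": 0, "turn": 0}, {"tx": 0, "ty": 0, "tz": 0, "turn": 0}]}}

```text
time_s: 18.1
position: [0.3932, -0.3177, 0.2488]
tcp_rot: [[0.02, -1.0, 0.002], [-1.0, -0.02, -0.003], [0.003, -0.002, -1.0]]
force: [0.2, 0.5, 0.3]
opening: 0.005
```

```bash
python3 - <<'E'
from rig import bot,vision,nets
import cv2,pickle
s=bot.read_state();print(s["position"],s["force"])
d={}
for n in ["top","scene"]:
    d[n]=vision.capture(n)
pickle.dump(d,open("d9.pkl","wb"))
cv2.imwrite("pics/s10.png",cv2.resize(d["scene"]["pixels"][120:240,210:360],None,fx=5.3,fy=5))
cv2.imwrite("pics/t10.png",cv2.resize(d["top"]["pixels"][140:260,220:370],None,fx=5,fy=5,interpolation=cv2.INTER_CUBIC))
E
```

```text
[ 0.39316358 -0.31771119  0.24875375] [0.22425158 0.45660275 0.27113583]
```

View pics/t10.png

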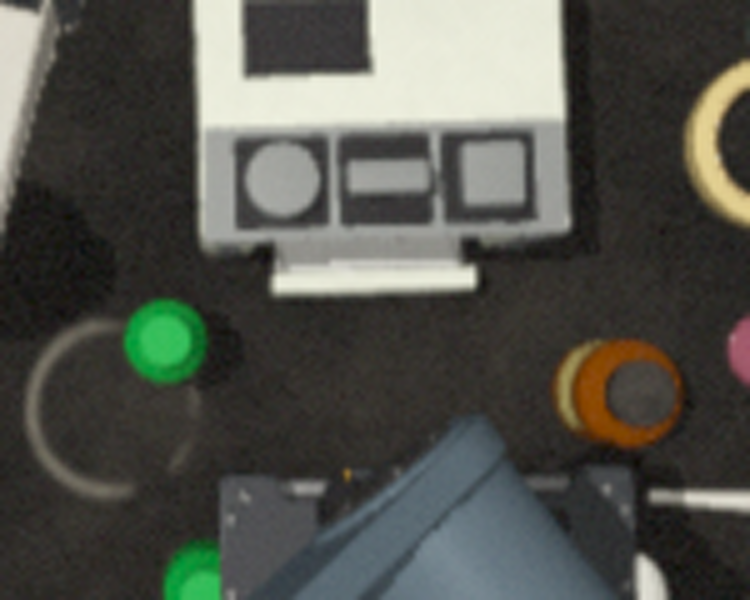

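View pics/s10.png

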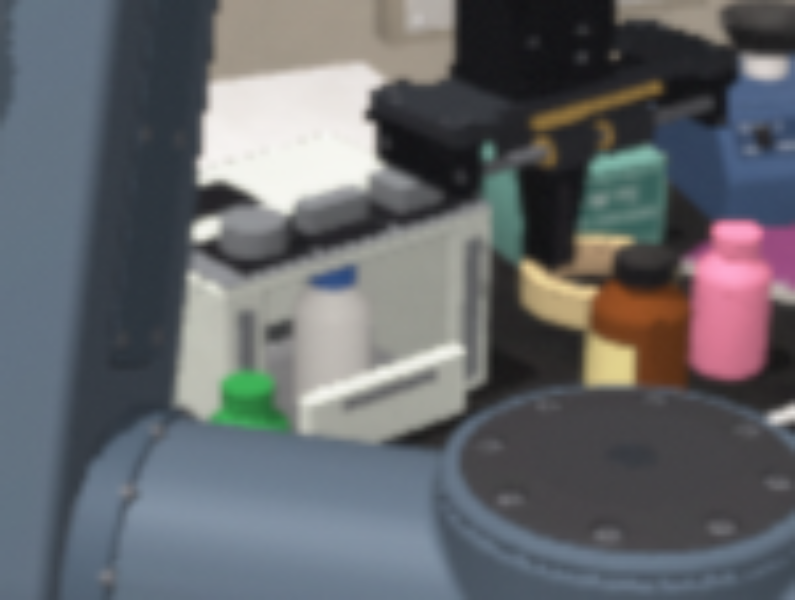

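```bash
python3 - <<'E'
import pickle,cv2,numpy as np
from h import *
for f,u,v0,v1 in [("d0.pkl",(280,305),215,245),("d9.pkl",(278,312),180,215)]:
    p=pickle.load(open(f,"rb"))["top"]; g=cv2.cvtColor(p["pixels"],cv2.COLOR_BGR2GRAY).astype(float)
    for c in [u[0],(u[0]+u[1])//2,u[1]]:
        col=g[v0:v1,c-2:c+3].mean(1); i=np.argmin(np.diff(col)); dd=np.diff(col)
        w=np.arange(max(i-1,0),i+2); e=(w*-dd[w]).sum()/(-dd[w]).sum()+.5+v0
        print(f,c,e,px2w(p,(c,e),.052)[:2], col.astype(int).tolist())
E
```

```text
d0.pkl 280 234.20503597122303 [ 0.41601466 -0.27324523] [207, 206, 207, 207, 201, 197, 197, 197, 197, 197, 198, 198, 198, 195, 168, 208, 227, 229, 206, 136, 60, 39, 39, 38, 43, 41, 39, 39, 40, 37]
d0.pkl 292 233.48375870069606 [ 0.41794004 -0.30776305] [207, 207, 207, 207, 207, 207, 207, 207, 207, 207, 208, 208, 206, 195, 176, 217, 228, 224, 177, 97, 52, 46, 45, 43, 45, 45, 46, 46, 44, 42]
d0.pkl 305 233.32909930715937 [ 0.41823456 -0.34513881] [206, 205, 205, 205, 206, 207, 206, 207, 206, 207, 207, 208, 205, 187, 208, 226, 229, 220, 160, 76, 46, 44, 45, 46, 46, 46, 43, 39, 42, 37]
d9.pkl 278 198.38377192982458 [ 0.51904414 -0.26828025] [162, 156, 127, 78, 65, 99, 149, 157, 146, 142, 140, 138, 146, 177, 194, 223, 229, 221, 163, 76, 39, 42, 42, 42, 43, 43, 43, 45, 46, 45, 45, 46, 44, 47, 48]
d9.pkl 295 198.1805031446541 [ 0.51942667 -0.31745871] [54, 58, 57, 58, 73, 143, 159, 150, 144, 143, 143, 153, 192, 195, 216, 227, 229, 202, 135, 60, 43, 43, 47, 47, 47, 46, 49, 47, 50, 48, 50, 50, 51, 52, 49]
d9.pkl 312 197.37761852260198 [ 0.52154403 -0.36665287] [94, 71, 60, 63, 97, 143, 143, 108, 77, 74, 76, 84, 121, 179, 218, 227, 222, 164, 76, 40, 41, 43, 41, 47, 47, 49, 45, 47, 46, 45, 46, 46, 47, 48, 48]
```

```bash
python3 - <<'E'
import pickle,cv2,numpy as np
from h import *
for f in ["d0.pkl","d9.pkl"]:
    p=pickle.load(open(f,"rb"))["top"]; h=cv2.cvtColor(p["pixels"],cv2.COLOR_BGR2HSV)
    m=cv2.inRange(h,(45,120,40),(85,255,255)); n,l,s,ce=cv2.connectedComponentsWithStats(m)
    for i in range(1,n):
        if s[i,4]>60 and 230<ce[i][0]<290:
            vals=h[...,2][l==i]; t=np.percentile(vals,99)*.87
            cap=(l==i)&(h[...,2]>t); ys,xs=np.nonzero(cap)
            print(f,s[i],"body",px2w(p,ce[i],.084)[:2],"cap",len(xs),px2w(p,(xs.mean(),ys.mean()),.098)[:2])
            print(h[...,2][int(ce[i][1]),s[i,0]:s[i,0]+s[i,2]])
E
```

```text
d0.pkl [245 199  17  18 232] body [ 0.49186442 -0.19580113] cap 82 [ 0.49241334 -0.19439403]
[143 156 163 186 191 190 190 190 191 189 190 189 180 125 104  97  58]
d0.pkl [252 248  18  19 265] body [ 0.35469173 -0.21675435] cap 80 [ 0.35087995 -0.21634434]
[ 76 147 155 160 173 184 187 187 187 189 187 188 184 160 112 103 101  51]
d9.pkl [245 200  17  17 230] body [ 0.49185773 -0.19589452] cap 82 [ 0.49241334 -0.19439403]
[145 158 164 186 191 191 190 191 191 190 192 188 182 124  98  97  57]
d9.pkl [252 248  12  19 187] body [ 0.35463734 -0.21072697] cap 69 [ 0.35068867 -0.21475941]
[ 79 149 158 157 175 187 189 189 189 189 186 180]
```

Emit:
{"method": "play_rows", "body": {"series": [{"tx": -0.012, "ty": 0.03, "tz": 0, "turn": 0}, {"tx": -0.02, "ty": 0.045, "tz": 0, "turn": 0}, {"tx": -0.02, "ty": 0.045, "tz": 0, "turn": 0}, {"tx": 0, "ty": 0.007, "tz": 0, "turn": 0}, {"tx": 0, "ty": 0, "tz": 0, "turn": 0}, {"tx": 0, "ty": 0, "tz": 0, "turn": 0}, {"tx": 0, "ty": 0, "tz": 0, "turn": 0}], "gripper": 1}}

```text
time_s: 18.9
position: [0.3522, -0.2169, 0.2474]
tcp_rot: [[0.02, -1.0, 0.001], [-1.0, -0.02, -0.001], [0.001, -0.001, -1.0]]
force: [-0.1, -0.1, -1.2]
opening: 0.556
```

Emit:
{"method": "play_rows", "body": {"series": [{"tx": -0.001, "ty": 0, "tz": 0, "turn": 0}, {"tx": 0, "ty": 0, "tz": 0, "turn": 0}, {"tx": 0, "ty": 0, "tz": -0.02, "turn": 0}, {"tx": 0, "ty": 0, "tz": -0.03, "turn": 0}, {"tx": 0, "ty": 0, "tz": -0.03, "turn": 0}, {"tx": 0, "ty": 0, "tz": -0.03, "turn": 0}, {"tx": 0, "ty": 0, "tz": -0.03, "turn": 0}, {"tx": 0, "ty": 0, "tz": -0.015, "turn": 0}, {"tx": 0, "ty": 0, "tz": -0.008, "turn": 0}, {"tx": 0, "ty": 0, "tz": 0, "turn": 0}]}}

```text
time_s: 19.9
position: [0.3503, -0.2157, 0.1166]
tcp_rot: [[0.02, -1.0, -0.001], [-1.0, -0.02, 0.001], [-0.001, 0.001, -1.0]]
force: [0.5, 0.6, 0.4]
opening: 1.001
```

Emit:
{"method": "play_rows", "body": {"series": [{"tx": 0, "ty": 0, "tz": 0, "turn": 0}, {"tx": 0, "ty": 0, "tz": 0, "turn": 0}, {"tx": 0, "ty": 0, "tz": 0, "turn": 0}, {"tx": 0, "ty": 0, "tz": 0, "turn": 0}, {"tx": 0, "ty": 0, "tz": 0, "turn": 0}, {"tx": 0, "ty": 0, "tz": 0, "turn": 0}, {"tx": 0, "ty": 0, "tz": 0, "turn": 0}, {"tx": 0, "ty": 0, "tz": 0, "turn": 0}], "gripper": 0.3}}

```text
time_s: 20.7
position: [0.3505, -0.2157, 0.1173]
tcp_rot: [[0.02, -1.0, 0.0], [-1.0, -0.02, -0.0], [0.0, -0.0, -1.0]]
force: [-0.1, -0.4, 2.4]
opening: 0.524
```

Emit:
{"method": "play_rows", "body": {"series": [{"tx": 0, "ty": 0, "tz": 0.01, "turn": 0}, {"tx": 0, "ty": 0, "tz": 0.016, "turn": 0}, {"tx": 0, "ty": 0, "tz": 0.01, "turn": 0}, {"tx": 0.015, "ty": -0.014, "tz": 0, "turn": 0}, {"tx": 0.032, "ty": -0.028, "tz": 0, "turn": 0}, {"tx": 0.032, "ty": -0.028, "tz": 0, "turn": 0}, {"tx": 0.032, "ty": -0.028, "tz": 0, "turn": 0}, {"tx": 0.022, "ty": -0.02, "tz": 0, "turn": 0}, {"tx": 0.01, "ty": -0.01, "tz": 0, "turn": 0}, {"tx": 0, "ty": 0, "tz": 0, "turn": 0}]}}

```text
time_s: 21.7
position: [0.4654, -0.3187, 0.1461]
tcp_rot: [[0.02, -1.0, 0.001], [-1.0, -0.02, -0.001], [0.001, -0.001, -1.0]]
force: [-0.6, 0.9, -0.9]
opening: 0.523
```

```bash
python3 - <<'E'
from rig import bot,vision,nets
import cv2,pickle
s=bot.read_state();print(s["position"],s["force"],s["moment"])
d={}
for n in ["top","scene"]:
    d[n]=vision.capture(n)
cv2.imwrite("pics/s11.png",cv2.resize(d["scene"]["pixels"][120:240,210:360],None,fx=5.3,fy=5))
cv2.imwrite("pics/t11.png",cv2.resize(d["top"]["pixels"][140:260,220:370],None,fx=5,fy=5,interpolation=cv2.INTER_CUBIC))
E
```

```text
[ 0.46542427 -0.31866754  0.14611125] [-0.64113649  0.89994387 -0.85191891] [ 0.0022114   0.01673589 -0.03951011]
```

View pics/s11.png

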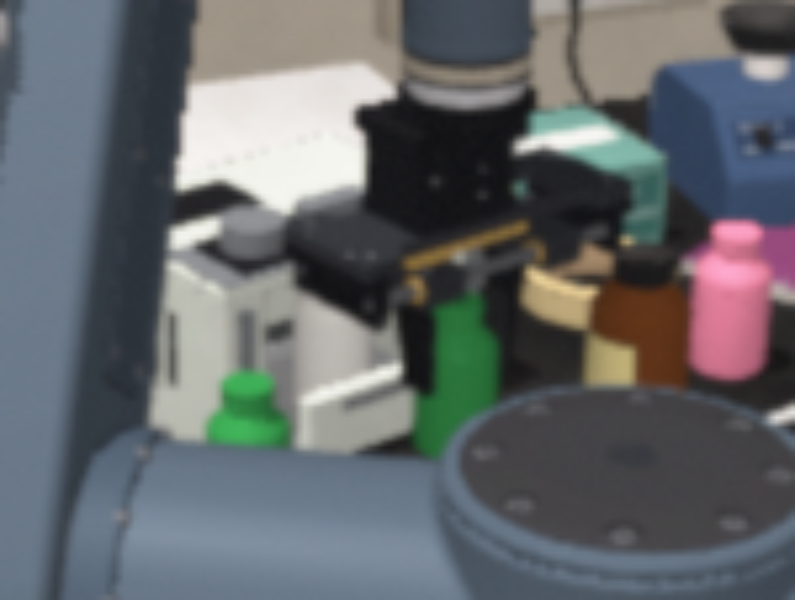

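Emit:
{"method": "play_rows", "body": {"series": [{"tx": 0.01, "ty": 0, "tz": 0, "turn": 0}, {"tx": 0.01, "ty": 0, "tz": 0, "turn": 0}, {"tx": 0.006, "ty": 0, "tz": 0, "turn": 0}, {"tx": 0.004, "ty": 0, "tz": 0, "turn": 0}, {"tx": 0.004, "ty": 0, "tz": 0, "turn": 0}, {"tx": 0.004, "ty": 0, "tz": 0, "turn": 0}]}}

```text
time_s: 22.4
position: [0.4954, -0.3178, 0.146]
tcp_rot: [[0.02, -1.0, -0.0], [-1.0, -0.02, 0.0], [-0.0, 0.0, -1.0]]
force: [-0.0, 0.0, -1.3]
opening: 0.525
```

Emit:
{"method": "play_rows", "body": {"series": [{"tx": 0.003, "ty": 0, "tz": 0, "turn": 0}, {"tx": 0.003, "ty": 0, "tz": 0, "turn": 0}]}}

```text
time_s: 22.6
position: [0.4994, -0.3178, 0.1459]
tcp_rot: [[0.021, -1.0, -0.002], [-1.0, -0.021, 0.001], [-0.001, 0.002, -1.0]]
force: [-3.5, -1.2, 0.2]
opening: 0.528
```

Emit:
{"method": "play_rows", "body": {"series": [{"tx": 0.003, "ty": 0, "tz": 0, "turn": 0}]}}

```text
time_s: 22.7
position: [0.5017, -0.3178, 0.1459]
tcp_rot: [[0.02, -1.0, -0.002], [-1.0, -0.02, 0.001], [-0.001, 0.002, -1.0]]
force: [-2.7, -0.4, 0.1]
opening: 0.522
```

Tray is sliding on past the earlier point, so it was not home; continuing.

Emit:
{"method": "play_rows", "body": {"series": [{"tx": 0.003, "ty": 0, "tz": 0, "turn": 0}, {"tx": 0.002, "ty": 0, "tz": 0, "turn": 0}]}}

```text
time_s: 22.9
position: [0.5061, -0.3177, 0.1459]
tcp_rot: [[0.02, -1.0, -0.001], [-1.0, -0.02, 0.001], [-0.001, 0.001, -1.0]]
force: [-2.7, -1.3, 0.0]
opening: 0.529
```

Emit:
{"method": "play_rows", "body": {"series": [{"tx": 0.002, "ty": 0, "tz": 0, "turn": 0}, {"tx": 0.001, "ty": 0, "tz": 0, "turn": 0}]}}

```text
time_s: 23.1
position: [0.5087, -0.3176, 0.1459]
tcp_rot: [[0.02, -1.0, -0.001], [-1.0, -0.02, 0.001], [-0.001, 0.001, -1.0]]
force: [-2.6, 0.4, -0.1]
opening: 0.524
```

Emit:
{"method": "play_rows", "body": {"series": [{"tx": 0.002, "ty": 0, "tz": 0, "turn": 0}]}}

```text
time_s: 23.2
position: [0.5102, -0.3176, 0.1459]
tcp_rot: [[0.02, -1.0, -0.001], [-1.0, -0.02, 0.001], [-0.001, 0.001, -1.0]]
force: [-1.9, 1.1, -1.0]
opening: 0.519
```

Emit:
{"method": "play_rows", "body": {"series": [{"tx": 0.002, "ty": 0, "tz": 0, "turn": 0}]}}

```text
time_s: 23.3
position: [0.5119, -0.3176, 0.1459]
tcp_rot: [[0.02, -1.0, -0.001], [-1.0, -0.02, 0.001], [-0.001, 0.001, -1.0]]
force: [-2.3, 1.5, 0.6]
opening: 0.52
```

Emit:
{"method": "play_rows", "body": {"series": [{"tx": 0.001, "ty": 0, "tz": 0, "turn": 0}]}}

```text
time_s: 23.4
position: [0.5128, -0.3176, 0.1459]
tcp_rot: [[0.02, -1.0, -0.0], [-1.0, -0.02, 0.001], [-0.001, 0.0, -1.0]]
force: [-2.6, 0.7, -0.5]
opening: 0.528
```

Emit:
{"method": "play_rows", "body": {"series": [{"tx": 0.001, "ty": 0, "tz": 0, "turn": 0}]}}

```text
time_s: 23.5
position: [0.5134, -0.3176, 0.1459]
tcp_rot: [[0.02, -1.0, -0.001], [-1.0, -0.02, 0.001], [-0.001, 0.001, -1.0]]
force: [-4.7, 0.6, -0.4]
opening: 0.522
```

Emit:
{"method": "play_rows", "body": {"series": [{"tx": 0.001, "ty": 0, "tz": 0, "turn": 0}]}}

```text
time_s: 23.6
position: [0.5137, -0.3177, 0.146]
tcp_rot: [[0.021, -1.0, -0.002], [-1.0, -0.021, 0.001], [-0.001, 0.002, -1.0]]
force: [-5.9, 1.1, 2.1]
opening: 0.524
```

Emit:
{"method": "play_rows", "body": {"series": [{"tx": 0.001, "ty": 0, "tz": 0, "turn": 0}, {"tx": 0.001, "ty": 0, "tz": 0, "turn": 0}]}}

```text
time_s: 23.8
position: [0.5143, -0.3177, 0.146]
tcp_rot: [[0.021, -1.0, -0.004], [-1.0, -0.021, 0.001], [-0.001, 0.004, -1.0]]
force: [-7.8, -0.5, 3.8]
opening: 0.523
```

```bash
python3 - <<'E'
from rig import bot
s=bot.read_state();print(s["position"],s["force"],s["moment"],s["tau"])
E
```

```text
[ 0.51433949 -0.31768883  0.14600988] [-7.75409036 -0.4554627   3.77965299] [-0.03744664  1.62528653  0.03118865] [ 2.66662985e+00 -4.47896147e+01 -1.54416507e+01  1.41253866e+00
 -1.97637007e+00 -1.24496670e-02]
```

Emit:
{"method": "play_rows", "body": {"series": [{"tx": -0.01, "ty": 0, "tz": 0, "turn": 0}, {"tx": -0.02, "ty": 0, "tz": 0, "turn": 0}, {"tx": -0.03, "ty": 0, "tz": 0, "turn": 0}, {"tx": -0.032, "ty": 0.028, "tz": 0, "turn": 0}, {"tx": -0.032, "ty": 0.028, "tz": 0, "turn": 0}, {"tx": -0.032, "ty": 0.028, "tz": 0, "turn": 0}, {"tx": -0.032, "ty": 0.028, "tz": 0, "turn": 0}, {"tx": -0.014, "ty": 0.014, "tz": 0, "turn": 0}, {"tx": 0, "ty": 0, "tz": 0, "turn": 0}, {"tx": 0, "ty": 0, "tz": 0, "turn": 0}]}}

```text
time_s: 24.8
position: [0.3562, -0.2189, 0.1465]
tcp_rot: [[0.019, -1.0, 0.004], [-1.0, -0.019, -0.004], [0.004, -0.004, -1.0]]
force: [0.9, -0.7, -0.5]
opening: 0.525
```

```bash
python3 - <<'E'
from rig import bot,vision,nets
import cv2,pickle
s=bot.read_state();print(s["position"],s["force"],s["moment"])
d={}
for n in ["top","scene"]:
    d[n]=vision.capture(n)
pickle.dump(d,open("d12.pkl","wb"))
cv2.imwrite("pics/s12.png",cv2.resize(d["scene"]["pixels"][120:240,210:360],None,fx=5.3,fy=5))
cv2.imwrite("pics/t12.png",cv2.resize(d["top"]["pixels"][140:260,220:370],None,fx=5,fy=5,interpolation=cv2.INTER_CUBIC))
E
```

```text
[ 0.35615929 -0.21892906  0.14646449] [ 0.93904251 -0.65189597 -0.53057897] [-0.03286701  0.00366135 -0.04375302]
```

View pics/s12.png

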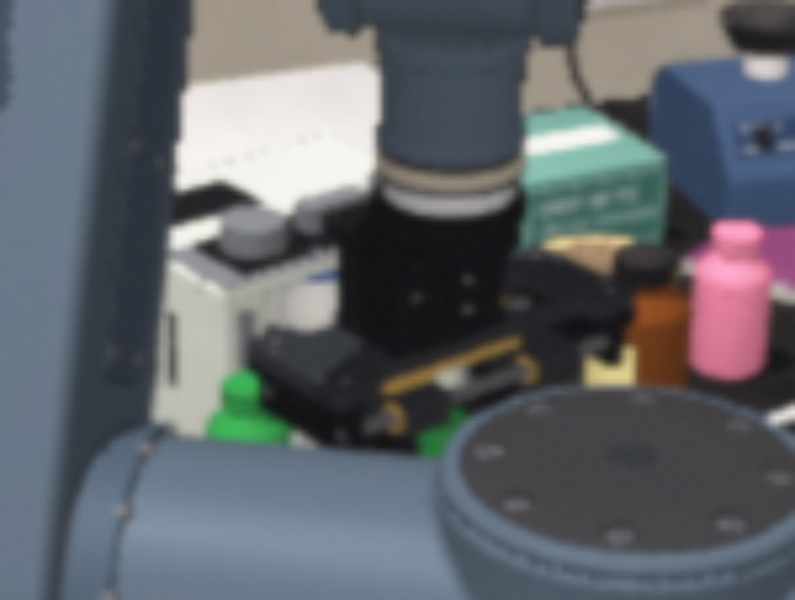

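View pics/t12.png

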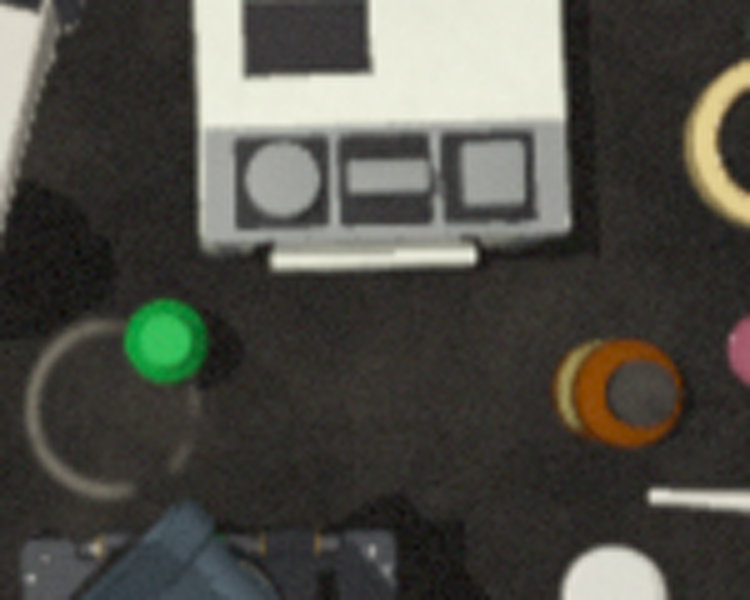

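Emit:
{"method": "play_rows", "body": {"series": [{"tx": -0.007, "ty": 0.004, "tz": 0, "turn": 0}, {"tx": 0, "ty": 0, "tz": -0.01, "turn": 0}, {"tx": 0, "ty": 0, "tz": -0.015, "turn": 0}, {"tx": 0, "ty": 0, "tz": -0.006, "turn": 0}, {"tx": 0, "ty": 0, "tz": -0.003, "turn": 0}, {"tx": 0, "ty": 0, "tz": 0, "turn": 0}, {"tx": 0, "ty": 0, "tz": 0, "turn": 0}]}}

```text
time_s: 25.6
position: [0.3489, -0.214, 0.1189]
tcp_rot: [[0.02, -1.0, 0.0], [-1.0, -0.02, -0.0], [0.0, -0.0, -1.0]]
force: [0.2, 0.2, -1.1]
opening: 0.523
```

Emit:
{"method": "play_rows", "body": {"series": [{"tx": 0, "ty": 0, "tz": -0.001, "turn": 0}, {"tx": 0, "ty": 0, "tz": 0, "turn": 0}]}}

```text
time_s: 25.8
position: [0.3489, -0.214, 0.1182]
tcp_rot: [[0.02, -1.0, 0.0], [-1.0, -0.02, -0.0], [0.0, -0.0, -1.0]]
force: [0.1, 0.1, -1.4]
opening: 0.524
```

Emit:
{"method": "play_rows", "body": {"series": [{"tx": 0, "ty": 0, "tz": -0.001, "turn": 0}, {"tx": 0, "ty": 0, "tz": 0, "turn": 0}]}}

```text
time_s: 26.0
position: [0.3489, -0.214, 0.1174]
tcp_rot: [[0.02, -1.0, 0.0], [-1.0, -0.02, -0.0], [0.0, -0.0, -1.0]]
force: [0.2, 0.0, 0.8]
opening: 0.52
```

Contact. Release and rise.

Emit:
{"method": "play_rows", "body": {"series": [{"tx": 0, "ty": 0, "tz": 0, "turn": 0}, {"tx": 0, "ty": 0, "tz": 0, "turn": 0}, {"tx": 0, "ty": 0, "tz": 0, "turn": 0}, {"tx": 0, "ty": 0, "tz": 0, "turn": 0}, {"tx": 0, "ty": 0, "tz": 0, "turn": 0}, {"tx": 0, "ty": 0, "tz": 0.01, "turn": 0}, {"tx": 0, "ty": 0, "tz": 0.03, "turn": 0}, {"tx": 0, "ty": 0, "tz": 0.05, "turn": 0}, {"tx": 0, "ty": 0, "tz": 0.06, "turn": 0}, {"tx": 0, "ty": 0, "tz": 0.04, "turn": 0}], "gripper": 1}}

```text
time_s: 27.0
position: [0.3489, -0.214, 0.2723]
tcp_rot: [[0.02, -1.0, 0.002], [-1.0, -0.02, -0.002], [0.002, -0.002, -1.0]]
force: [0.6, -0.7, 0.4]
opening: 1.004
```

Emit:
{"method": "play_rows", "body": {"series": [{"tx": 0.02, "ty": -0.004, "tz": 0, "turn": 0}, {"tx": 0.04, "ty": -0.008, "tz": 0, "turn": 0}, {"tx": 0.05, "ty": -0.01, "tz": 0, "turn": 0}, {"tx": 0.05, "ty": -0.01, "tz": 0, "turn": 0}, {"tx": 0.05, "ty": -0.01, "tz": 0, "turn": 0}, {"tx": 0.04, "ty": -0.008, "tz": 0, "turn": 0}, {"tx": 0.034, "ty": -0.006, "tz": 0, "turn": 0}, {"tx": 0, "ty": 0, "tz": 0, "turn": 0}, {"tx": 0, "ty": 0, "tz": 0, "turn": 0}, {"tx": 0, "ty": 0, "tz": 0, "turn": 0}], "gripper": 0}}

```text
time_s: 28.0
position: [0.5747, -0.2581, 0.2691]
tcp_rot: [[0.02, -1.0, -0.002], [-1.0, -0.02, 0.001], [-0.001, 0.002, -1.0]]
force: [0.4, 1.2, 0.6]
opening: 0.171
```

```bash
python3 - <<'E'
from rig import bot,vision,nets
import cv2,pickle
s=bot.read_state();print(s["position"],s["force"],s["moment"],s["opening"])
d={}
for n in ["top","scene"]:
    d[n]=vision.capture(n)
cv2.imwrite("pics/s13.png",cv2.resize(d["scene"]["pixels"][80:240,200:360],None,fx=4.5,fy=3.7))
cv2.imwrite("pics/t13.png",cv2.resize(d["top"]["pixels"][140:300,210:370],None,fx=3.7,fy=3.7,interpolation=cv2.INTER_CUBIC))
E
```

```text
[ 0.57469083 -0.25812943  0.26911943] [0.42406559 1.15392388 0.55807327] [0.05712234 0.00953161 0.03503406] 0.170662400475931
```

View pics/s13.png

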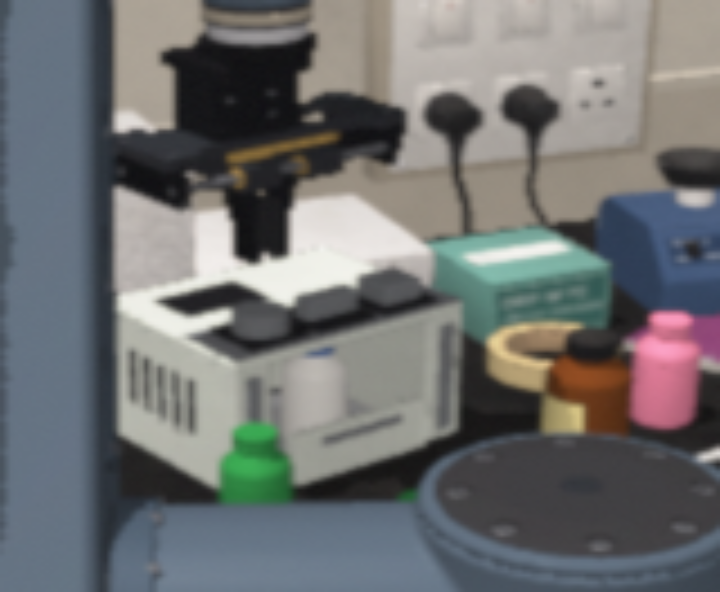

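View pics/t13.png

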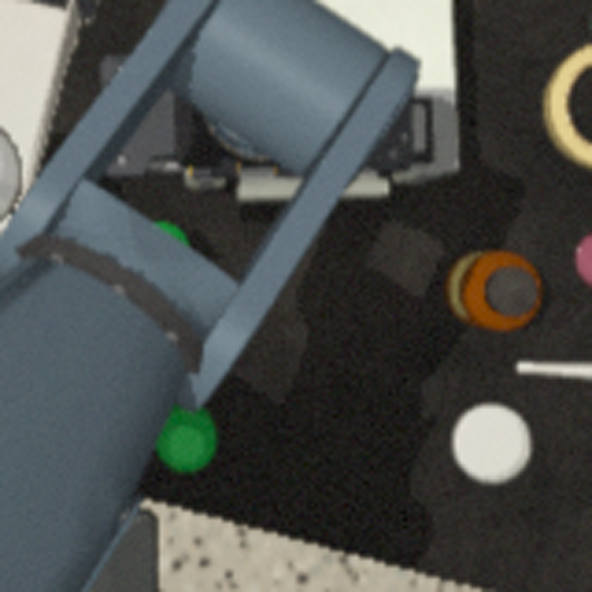

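Emit:
{"method": "play_rows", "body": {"series": [{"tx": 0.001, "ty": 0, "tz": -0.02, "turn": 0}, {"tx": 0, "ty": 0, "tz": -0.02, "turn": 0}, {"tx": 0, "ty": 0, "tz": -0.01, "turn": 0}, {"tx": 0, "ty": 0, "tz": 0, "turn": 0}, {"tx": 0, "ty": 0, "tz": 0, "turn": 0}]}}

```text
time_s: 28.6
position: [0.5767, -0.2589, 0.2297]
tcp_rot: [[0.02, -1.0, 0.0], [-1.0, -0.02, -0.0], [0.0, -0.0, -1.0]]
force: [0.4, -0.9, 0.2]
opening: 0.003
```

Emit:
{"method": "play_rows", "body": {"series": [{"tx": 0, "ty": 0, "tz": -0.003, "turn": 0}, {"tx": 0, "ty": 0, "tz": -0.003, "turn": 0}, {"tx": 0, "ty": 0, "tz": 0, "turn": 0}, {"tx": 0, "ty": 0, "tz": 0, "turn": 0}]}}

```text
time_s: 29.0
position: [0.5768, -0.2587, 0.2245]
tcp_rot: [[0.02, -1.0, 0.0], [-1.0, -0.02, -0.0], [0.0, -0.0, -1.0]]
force: [-0.1, 0.7, 0.2]
opening: 0.008
```

Emit:
{"method": "play_rows", "body": {"series": [{"tx": 0, "ty": 0, "tz": -0.001, "turn": 0}, {"tx": 0, "ty": 0, "tz": 0, "turn": 0}]}}

```text
time_s: 29.2
position: [0.577, -0.2588, 0.2238]
tcp_rot: [[0.02, -1.0, 0.0], [-1.0, -0.02, -0.0], [0.0, -0.0, -1.0]]
force: [0.6, -0.8, 1.7]
opening: 0.004
```

Emit:
{"method": "play_rows", "body": {"series": [{"tx": 0, "ty": 0, "tz": -0.001, "turn": 0}, {"tx": 0, "ty": 0, "tz": 0, "turn": 0}]}}

```text
time_s: 29.4
position: [0.5769, -0.2588, 0.2232]
tcp_rot: [[0.02, -1.0, 0.0], [-1.0, -0.02, -0.0], [0.0, -0.0, -1.0]]
force: [-0.3, -0.6, 2.7]
opening: 0.002
```

Emit:
{"method": "play_rows", "body": {"series": [{"tx": 0, "ty": 0, "tz": -0.001, "turn": 0}, {"tx": 0, "ty": 0, "tz": 0, "turn": 0}]}}

```text
time_s: 29.6
position: [0.577, -0.2588, 0.2225]
tcp_rot: [[0.02, -1.0, 0.001], [-1.0, -0.02, -0.0], [0.0, -0.001, -1.0]]
force: [-0.6, 0.2, 5.1]
opening: 0.006
```

Emit:
{"method": "play_rows", "body": {"series": [{"tx": 0, "ty": 0, "tz": -0.001, "turn": 0}, {"tx": 0, "ty": 0, "tz": 0, "turn": 0}]}}

```text
time_s: 29.8
position: [0.577, -0.2588, 0.2218]
tcp_rot: [[0.02, -1.0, 0.001], [-1.0, -0.02, -0.0], [0.0, -0.001, -1.0]]
force: [-1.4, 0.2, 5.7]
opening: 0.005
```

Emit:
{"method": "play_rows", "body": {"series": [{"tx": 0, "ty": 0, "tz": -0.001, "turn": 0}, {"tx": 0, "ty": 0, "tz": 0, "turn": 0}]}}

```text
time_s: 30.0
position: [0.577, -0.2588, 0.2211]
tcp_rot: [[0.02, -1.0, 0.001], [-1.0, -0.02, -0.0], [0.0, -0.001, -1.0]]
force: [-0.4, 1.4, 5.8]
opening: 0.004
```

Emit:
{"method": "play_rows", "body": {"series": [{"tx": 0, "ty": 0, "tz": -0.001, "turn": 0}, {"tx": 0, "ty": 0, "tz": 0, "turn": 0}]}}

```text
time_s: 30.2
position: [0.577, -0.2588, 0.2203]
tcp_rot: [[0.02, -1.0, 0.001], [-1.0, -0.02, -0.0], [0.0, -0.001, -1.0]]
force: [-0.8, 0.5, 6.7]
opening: 0.007
```

Emit:
{"method": "play_rows", "body": {"series": [{"tx": 0, "ty": 0, "tz": -0.001, "turn": 0}, {"tx": 0, "ty": 0, "tz": 0, "turn": 0}]}}

```text
time_s: 30.4
position: [0.5769, -0.2588, 0.2194]
tcp_rot: [[0.02, -1.0, 0.001], [-1.0, -0.02, -0.0], [0.0, -0.001, -1.0]]
force: [-0.6, 1.3, 5.5]
opening: 0.003
```

Emit:
{"method": "play_rows", "body": {"series": [{"tx": 0, "ty": 0, "tz": -0.001, "turn": 0}, {"tx": 0, "ty": 0, "tz": 0, "turn": 0}]}}

```text
time_s: 30.6
position: [0.5769, -0.2588, 0.2182]
tcp_rot: [[0.02, -1.0, 0.001], [-1.0, -0.02, -0.0], [0.0, -0.001, -1.0]]
force: [-0.3, 0.7, 3.6]
opening: 0.005
```

Emit:
{"method": "play_rows", "body": {"series": [{"tx": 0, "ty": 0, "tz": -0.001, "turn": 0}, {"tx": 0, "ty": 0, "tz": 0, "turn": 0}]}}

```text
time_s: 30.8
position: [0.577, -0.2588, 0.2171]
tcp_rot: [[0.02, -1.0, 0.0], [-1.0, -0.02, -0.0], [0.0, -0.0, -1.0]]
force: [-0.3, -1.2, 3.4]
opening: 0.005
```

Emit:
{"method": "play_rows", "body": {"series": [{"tx": 0, "ty": 0, "tz": -0.001, "turn": 0}, {"tx": 0, "ty": 0, "tz": 0, "turn": 0}]}}

```text
time_s: 31.0
position: [0.577, -0.2588, 0.2164]
tcp_rot: [[0.02, -1.0, 0.0], [-1.0, -0.02, -0.0], [0.0, -0.0, -1.0]]
force: [-0.4, -0.4, 3.3]
opening: 0.002
```

Emit:
{"method": "play_rows", "body": {"series": [{"tx": 0, "ty": 0, "tz": 0, "turn": 0}, {"tx": 0, "ty": 0, "tz": 0, "turn": 0}, {"tx": 0, "ty": 0, "tz": 0, "turn": 0}, {"tx": 0, "ty": 0, "tz": 0, "turn": 0}, {"tx": 0, "ty": 0, "tz": 0, "turn": 0}, {"tx": 0, "ty": 0, "tz": 0, "turn": 0}, {"tx": 0, "ty": 0, "tz": 0, "turn": 0}, {"tx": 0, "ty": 0, "tz": 0, "turn": 0}]}}

```text
time_s: 31.8
position: [0.5769, -0.2588, 0.2165]
tcp_rot: [[0.02, -1.0, 0.0], [-1.0, -0.02, -0.0], [0.0, -0.0, -1.0]]
force: [1.6, -0.2, 4.0]
opening: 0.005
```

Emit:
{"method": "play_rows", "body": {"series": [{"tx": 0, "ty": 0, "tz": 0.01, "turn": 0}, {"tx": 0, "ty": 0, "tz": 0.02, "turn": 0}, {"tx": 0, "ty": 0, "tz": 0.04, "turn": 0}, {"tx": 0, "ty": 0, "tz": 0.05, "turn": 0}, {"tx": -0.05, "ty": 0, "tz": 0, "turn": 0}, {"tx": -0.06, "ty": 0, "tz": 0, "turn": 0}, {"tx": -0.06, "ty": 0, "tz": 0, "turn": 0}, {"tx": -0.06, "ty": 0, "tz": 0, "turn": 0}, {"tx": 0, "ty": 0, "tz": 0, "turn": 0}, {"tx": 0, "ty": 0, "tz": 0, "turn": 0}]}}

```text
time_s: 32.8
position: [0.3919, -0.2586, 0.3126]
tcp_rot: [[0.018, -1.0, -0.0], [-1.0, -0.018, 0.0], [-0.0, 0.0, -1.0]]
force: [0.9, -0.2, 0.4]
opening: 0.005
```

```bash
python3 - <<'E'
from rig import bot,vision,nets
import cv2,pickle
s=bot.read_state();print(s["position"],s["force"],s["time_s"])
d={}
for n in ["top","scene"]:
    d[n]=vision.capture(n)
pickle.dump(d,open("d14.pkl","wb"))
cv2.imwrite("pics/s14.png",cv2.resize(d["scene"]["pixels"][100:240,200:360],None,fx=4.5,fy=4.2))
cv2.imwrite("pics/t14.png",cv2.resize(d["top"]["pixels"][140:300,210:370],None,fx=3.7,fy=3.7,interpolation=cv2.INTER_CUBIC))
E
```

```text
[ 0.39191604 -0.25859223  0.31261263] [ 0.91596422 -0.21507333  0.36523779] 32.8
```

View pics/s14.png

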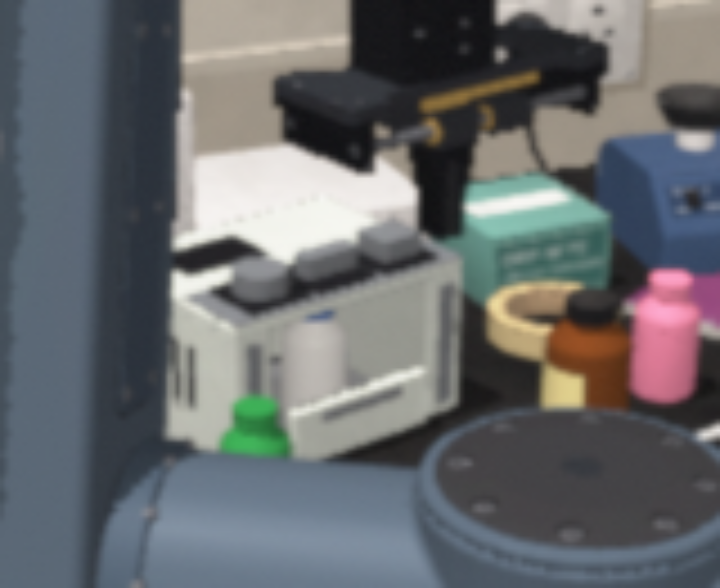

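View pics/t14.png

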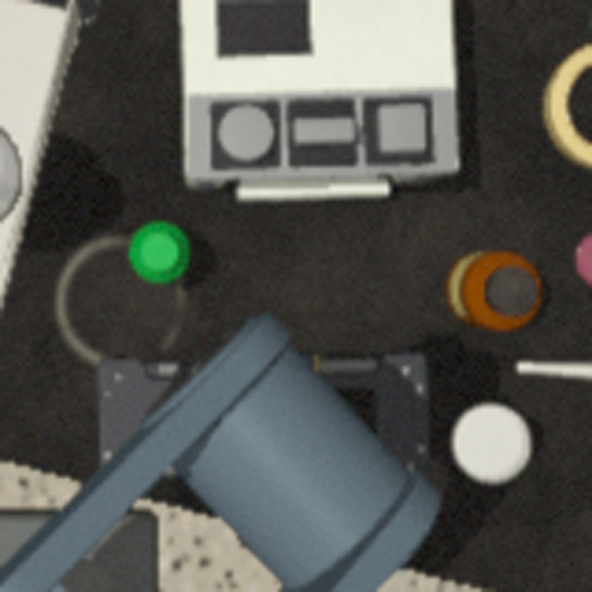

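All is in place: the tray is home, the bottle stands upright inside, the keys are up, and the amber bottle and dish have not moved.

```bash
python3 -c "
from rig import bot
print(bot.hand_in())"
```

```text
the job is handed in; nothing more can be done
None
```

The small white bottle is standing upright on the tray, the tray is fully home, and I clicked the round key and let it up again. I handed the job in at about 33 s; it reported no verdict.

- **Tray:** With the fingertips alone the tray stopped about 16 mm short, because the gripper's body met the incubator front (measured force up to about 16 N). I borrowed the nearer green bottle as a pusher and pushed on to the rigid stop. The force rose from about 2.5 N to 8 N, low down on the panel. I then set the green bottle back upright within about 2 mm of where it stood, judged by the arm's position.
- **Key:** The force peaked at about 7 N at roughly 3 mm and fell to 3.3 N at about 7.4 mm. I held it there for about 1 s without going deeper, then raised the arm straight up.
- **Last pictures:** The panel is closed up to the incubator front, the bottle is upright inside, and all three keys are up. The amber bottle and the dish look unmoved. The arm was clear of everything. The borrowed green bottle was hidden by the arm in these last pictures. An earlier view, after I put it back, showed it standing.
- **Checks that disagreed:** None, apart from the first, false tray stop. I found it by repeating the move with the fingers above the panel: the gripper stopped at the same place.

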